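# Pack the bench test kit and shut its case

### The job

Pack the test kit away: push every test plug from the wooden stand fully home into a free hole of the socket block in the blue case, tip all the terminal blocks out of the cup into the case's wide empty compartment, and stand the empty cup upright on the rubber mat again. Once everything is in, lower the case's lid gently, without slamming it, until it is fully shut. Leave the spool, the multimeter and the screwdriver alone.

Things in the scene. Friction and masses are not known exactly. Their poses are not given: they have to be found in the camera images.
- case: Blue plastic case fixed to the bench: open box 170 (local x) x 220 (y) x 78 mm high, walls and floor 5 mm. Origin under its centre at bench level; local +x to the hinged side (the robot's right), +y away from the robot. A partition 5 mm thick, top 55 mm above the bench, at local y = -20 mm parts the wide empty compartment (far side) from the narrow one with the white socket block.
- lid (a joint): The case's lid: flat panel 170 mm from hinge to free edge, 220 wide, 8 thick, 0.3 kg, on the case's local +x rim. 0 = shut, 2 rad = fully open; starts standing up, near 1.8. The stiff hinge (0.38 N m friction) holds it where it is left; it is closed by pushing its outer face, near the free edge, over towards the case and then down.
- lid_hinge (a point): Point on the hinge line, at mid-width of the lid, 79 mm above the bench (underside of the shut lid). It turns with the lid; its local y axis is the hinge line, its local -x points along the lid to the free edge, its local +z out of the outer face (8 mm above this line). The free edge has a black tab 50 mm wide, reaching 11 mm beyond it.
- stand: Wooden plug stand fixed to the bench, 130 x 40 x 30 mm high, with a row of three 11 mm holes 22 mm deep along its local x at -42, 0 and +42 mm. Origin under its centre at bench level.
- mat: Square black rubber mat fixed to the bench, 140 x 140 x 3 mm. Origin under its centre at bench level.
- cup: White flared cup, 46 mm high, base radius 31, rim radius 52, wall 3, floor 4 mm, 0.1 to 0.16 kg. Origin at the centre of its underside, z up. Flat upright handle plate along local +x: 10 mm thick (local y), from 46 to 101 mm off the axis, 18 to 44 mm above the base. Starts on the mat, handle roughly away from the robot, with the terminal blocks in it.
- comp_mid (a point): Centre of the floor of the case's wide compartment (inside 160 mm along case x, 122 mm along case y), 5 mm above the bench; axes as the case.
- cup_lip (a point): Point of the cup's rim farthest from the handle, 52 mm off the axis, where it pours. Grip the handle plate at 82 mm off the axis, 34 mm above the base. The blocks (friction about 0.6) have all slid out at a tilt of about 115 degrees from upright. Axes as the cup.
- spool: Bystander: metal solder spool, 52 mm wide, 44 mm high, origin under its centre. Leave alone.
- meter: Bystander: orange hand multimeter lying flat, 150 x 75 x 35 mm, origin under its centre. Leave alone.
- driver: Bystander: screwdriver lying on the bench, origin under it. Leave alone.
- block_hole0 (a point): Mouth centre of one of three equal round holes in the white socket block (holes 10 mm wide, 28 mm deep, 1.5 mm chamfer, in a row along the case's local x, 40 mm apart; mouth 39 mm above the bench). z up.
- plug0: Test plug (may be absent): steel shaft 8 mm wide and 30 mm long below a round black grip 14 mm wide and 28 mm long; 58 mm in all, 30 g. Origin at the tip of the shaft, z up along the plug to the grip. Starts upright in a hole of the stand, tip 8 mm above the bench. All plugs and holes are alike.
- block_hole1 (a point): Mouth centre of one of three equal round holes in the white socket block (holes 10 mm wide, 28 mm deep, 1.5 mm chamfer, in a row along the case's local x, 40 mm apart; mouth 39 mm above the bench). z up.
- plug1: Test plug (may be absent): steel shaft 8 mm wide and 30 mm long below a round black grip 14 mm wide and 28 mm long; 58 mm in all, 30 g. Origin at the tip of the shaft, z up along the plug to the grip. Starts upright in a hole of the stand, tip 8 mm above the bench. All plugs and holes are alike.
- block_hole2 (a point): Mouth centre of one of three equal round holes in the white socket block (holes 10 mm wide, 28 mm deep, 1.5 mm chamfer, in a row along the case's local x, 40 mm apart; mouth 39 mm above the bench). z up.
- plug2: Test plug (may be absent): steel shaft 8 mm wide and 30 mm long below a round black grip 14 mm wide and 28 mm long; 58 mm in all, 30 g. Origin at the tip of the shaft, z up along the plug to the grip. Starts upright in a hole of the stand, tip 8 mm above the bench. All plugs and holes are alike.
- piece0: Green terminal block (may be absent), 13 x 13 x 12 mm, 10 g, starts in the cup. Origin at its centre.
- piece1: Green terminal block (may be absent), 13 x 13 x 12 mm, 10 g, starts in the cup. Origin at its centre.
- piece2: Green terminal block (may be absent), 13 x 13 x 12 mm, 10 g, starts in the cup. Origin at its centre.
- piece3: Green terminal block (may be absent), 13 x 13 x 12 mm, 10 g, starts in the cup. Origin at its centre.
- piece4: Green terminal block (may be absent), 13 x 13 x 12 mm, 10 g, starts in the cup. Origin at its centre.
- piece5: Green terminal block (may be absent), 13 x 13 x 12 mm, 10 g, starts in the cup. Origin at its centre.
- piece6: Green terminal block (may be absent), 13 x 13 x 12 mm, 10 g, starts in the cup. Origin at its centre.
Things that resemble listed ones, but are neither listed nor needed, are in the scene too. Of the things that look like the cup, the middle-sized one is meant.

How it is judged:
By the outcome, as a careful person would: the job done as asked, in the order asked, and still so for the second after the job is handed in, with the robot touching nothing.
Of plug0, plug1, plug2 only 2 to 3 are there at a start; the rules pass over those that are not, and their reading is None.
Of piece0, piece1, piece2, piece3, piece4, piece5, piece6 only 4 to 7 are there at a start; the rules pass over those that are not, and their reading is None.
At some moment in a run one of cup may be knocked a few centimetres aside while the robot is not near it.
It also fails if it takes over 210 s, if anything falls off the work surface, if the arm or the gripper's body presses on something with over 40 N, if the wrist force passes 120 N, or if a joint passes its speed limit or range.

### The arm

A 6-joint arm with a two-finger parallel gripper is mounted at the origin on the work surface. World frame = base frame: x ahead of the robot, y to its left, z up, the work surface at z = 0. Lengths are in mm, angles in rad, forces in N, time in s.
With the tool pointing down it reaches from about 275 to 1000 mm from the base axis. Payload 8.4 kg.
Tool frame: the origin (TCP) lies between the finger pads; the fingertips stand 25 mm ahead of it and the grasp point (between the pads) lies 6 mm ahead of it; z points along the fingers, y is the line along which they close (so a half turn about z gives the same grasp; the last joint's range is limited). The gripper opens to 85 mm and grips with 20 to 120 N. Pads are 22 mm wide; open, the fingers measure 114 mm over their backs; the gripper's body (76 mm by 85 mm) begins 54 mm behind the grasp point. The pads swing forward as they close: fully open they stand 13 mm farther back than shut.
Start: joints at [1.144, 0.353, 1.633, -0, 1.155, -0.002], TCP at [257.586, 569.454, 256.281] pointing down, gripper open.
Joint ranges: [-2.63, 2.63], [-0.92, 2.1], [0.06, 2.66], [-1.3, 4.44], [0, 2.69], [-3.02, 3.02]. Speed limits (rad/s): [2.22, 2.22, 2.79, 3.14, 3.14, 3.14].

### API

Orientations are given as [roll, pitch, yaw] about the fixed x, y, z axes, in that order (R = Rz(yaw) Ry(pitch) Rx(roll)).
In Python, from rig import r, eyes, workorder gives the robot as it stands. The module is installed in compiled form; this text tells all that it offers.
- The arm moves only by the tool step_arm, never from a script. Its argument "moves" is a list of rows, each an object of numbers: "tx", "ty", "tz": the shift along the tool's x, y, z scaled (see below); "ax", "ay", "az": the turn, a rotation vector about the tool's x, y, z scaled (see below). In form: [{"tx": .., "ty": .., "tz": .., "ax": .., "ay": .., "az": ..}, ...]. A call has 1 to 5 rows; each row shifts and turns the commanded pose from where the row before left it, along the tool's axes as they then stand; what a row does not reach is not made up. The controller multiplies each number of a shift by 25 mm and each number of a turn by 90 degrees. A row lasts 1/8 s, in which the tool goes at most 62.5 mm and 10.7 degrees, less where a joint would pass 70% of its speed; a pose out of reach is approached as far as the arm can. A call with a number of a shift or a turn outside -1 to 1 is refused whole. A call with a gripper value outside its range is refused whole. "gripper" is the opening, from 0 (shut) to 1 (fully open), set as the call begins (left out, the last holds). The fingers move at their own pace and stop on an object; "newtons" is the grip in N (left out, the last holds). Time passes only in rows, so rows that do not move let the fingers close. It gives the time, the measured TCP pose, the force, the opening and the grip force at its end, in the units of the state.
- r.sense(): the state, without advancing time (a new reading comes with each control period).
- eyes.grab_frame(name): name is "side" or "top" or "wrist"; returns (picture, depth): 480x640x3 uint8, red, green, blue; 480x640 float32, mm along the optical axis (not along the pixel's ray), 0 where there is no reading.
- eyes.camera_info(name): a dict with "intrinsics" (3x3 intrinsics, pixels), "cam_to_world" (4x4, takes a point from camera to world coordinates). Camera axes: x right, y up, looking along -z (the intrinsics and any distortion apply to the point x, -y, -z); pixel columns grow to the right and rows downward; lengths in mm; the calibration is good to about 2 mm. A picture is of the moment at which its call begins: read the wrist's pose just before it. camera_info takes no time and is no camera call; for the wrist camera it gives the pose at the moment of the call.
- workorder.sign_off(): hands the job in; it is judged then, once.
The state is a dict: "clock": time; "qpos": joint angles; "qvel": joint speeds; "joint_efforts": joint torques, N m; "eef_pos": TCP position; "tcp_rot": TCP orientation; "contact_force": force on the tool from outside, world axes, zero at the start; "wrist_torque": the same for the moment, N m; "opening": opening from 0.0 (shut) to 1.0 (fully open); "grasp_force": force on a finger pad.
Only numpy, scipy, OpenCV 4.12 (cv2) and the standard library are available. Lean on these libraries where they do the work, as an engineer would, in place of code of your own. Each camera call takes 0.05 s, during which the arm holds its last target. There are 200 camera calls.

## Working session

There is one attempt and no reset: what is moved stays moved. The work goes in short steps, Python scripts to look and compute and a tool call to move; the robot and the scene stay as the last step left them, time stands still between calls to the robot, and variables do not carry over. Pictures are saved under pics/ and viewed, at most 16 in all, crops included, and the job is handed in when it is done.

Besides the shell and the picture viewer there is one more tool, called after "Request:" as name(argument=value, ...) on one line, values as JSON. step_arm: Moves the arm, as the interface text tells. Its arguments: {"type":"object","properties":{"moves":{"type":"array","items":{"type":"object","properties":{"tx":{"type":"number"},"ty":{"type":"number"},"tz":{"type":"number"},"ax":{"type":"number"},"ay":{"type":"number"},"az":{"type":"number"}}}},"gripper":{"type":"number"},"newtons":{"type":"number"}},"required":["moves"]}

```bash
mkdir -p pics; python3 - <<'E'
from rig import r,eyes
import cv2,numpy as np
print(r.sense())
for n in("top","side"):
    im,d=eyes.grab_frame(n); cv2.imwrite(f"pics/{n}0.png",im[:,:,::-1]); np.save(f"pics/{n}0.npy",d)
    c=eyes.camera_info(n); print(n,np.round(c["intrinsics"],1).tolist(),np.round(c["cam_to_world"],3).tolist(),[k for k in c])
E
```

```text
{'clock': 0.0, 'qpos': array([ 1.14356087e+00,  3.53649183e-01,  1.63413716e+00,  5.21274965e-06,
        1.15520128e+00, -2.41747237e-03]), 'qvel': array([-3.48107901e-04,  6.63132028e-04, -2.52591409e-03,  8.24455009e-05,
       -6.98432134e-04,  2.85522155e-04]), 'joint_efforts': array([ 2.22504059e-03, -6.05235100e+01, -3.42072093e+01,  9.37072696e-05,
        8.99465871e-03,  4.67767427e-05]), 'eef_pos': array([257.42159358, 569.03848469, 255.55971856]), 'tcp_rot': array([-3.14019770e+00, -8.13835620e-06,  2.71677256e+00]), 'contact_force': array([-1.2423528 ,  0.0981763 , -0.12803854]), 'wrist_torque': array([-0.00076457, -0.00188159,  0.02687183]), 'grasp_force': 0.0, 'opening': 0.9979454545400943}
top [[443.3, 0.0, 322.9], [0.0, 443.3, 242.8], [0.0, 0.0, 1.0]] [[0.0, 0.998, -0.069, 497.941], [-1.0, -0.001, -0.027, 90.645], [-0.027, 0.069, 0.997, 869.185], [0.0, 0.0, 0.0, 1.0]] ['intrinsics', 'cam_to_world']
side [[484.3, 0.0, 315.7], [0.0, 484.3, 236.4], [0.0, 0.0, 1.0]] [[0.734, 0.529, -0.427, 161.535], [-0.679, 0.566, -0.466, -310.035], [-0.005, 0.632, 0.775, 776.41], [0.0, 0.0, 0.0, 1.0]] ['intrinsics', 'cam_to_world']
```

View pics/top0.png

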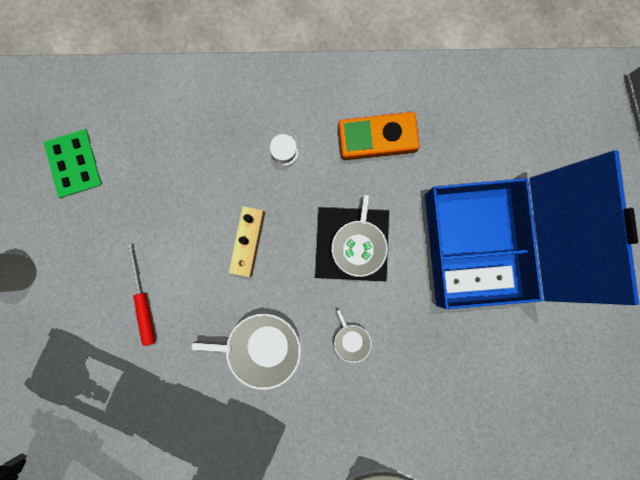

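View pics/side0.png

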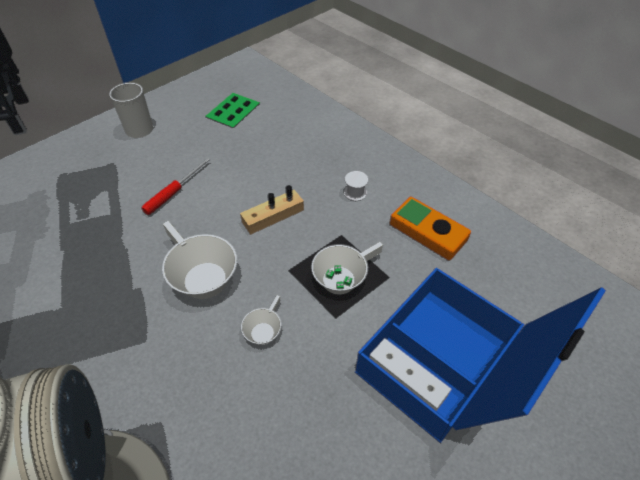

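The top view shows the stand with two plugs, at about (248,218) and (244,240). The cup is on the mat at (359,248) with its handle end at (365,200). The case is around (483,248), with block holes at (456,281), (478,279) and (500,278). The side view shows the same, and I count about four green blocks in the cup.

```bash
cat > h.py <<'E'
from rig import r,eyes,workorder
import cv2,numpy as np
from scipy.spatial.transform import Rotation as R
def ray(c,u,v):
    K=c["intrinsics"];T=c["cam_to_world"]
    d=np.stack([(np.asarray(u,float)-K[0,2])/K[0,0],-(np.asarray(v,float)-K[1,2])/K[1,1],-np.ones_like(np.asarray(u,float))],-1)
    return T[:3,3],d@T[:3,:3].T
def at_z(c,u,v,z):
    o,d=ray(c,u,v); return o+d*((z-o[2])/d[...,2])[...,None]
def cloud(c,D):
    v,u=np.mgrid[0:D.shape[0],0:D.shape[1]]; o,d=ray(c,u,v); return o+d*D[...,None]
def blobs(mask,amin=4,amax=1e9):
    n,l,s,ce=cv2.connectedComponentsWithStats(mask.astype(np.uint8)); return [(ce[i],s[i]) for i in range(1,n) if amin<=s[i,4]<=amax]
def solve_joint():pass
E
python3 - <<'E'
from h import *
for n in("top","side"):
    im=cv2.imread(f"pics/{n}0.png")[:,:,::-1].astype(int); D=np.load(f"pics/{n}0.npy"); c=eyes.camera_info(n); P=cloud(c,D)
    s=im.sum(2); mx=im.max(2);mn=im.min(2)
    print(n)
    # orange meter skip; wooden stand
    wood=(im[...,0]-im[...,2]>50)&(im[...,1]-im[...,2]>25)&(im[...,0]>170)
    for ce,st in blobs(wood,100): 
        m=wood.copy(); print("wood",ce.round(1),st[4])
    # black tall things
    blk=(mx<50)
    for ce,st in blobs(blk,8,2000):
        u,v=int(ce[0]),int(ce[1]); print("blk",ce.round(1),st.tolist(),P[v,u].round(1))
    g=(im[...,1]-im[...,0]>60)&(im[...,1]-im[...,2]>30)
    for ce,st in blobs(g,5): print("green",ce.round(1),st[4],P[int(ce[1]),int(ce[0])].round(1))
    sel=(P[...,2]>36)&(P[...,2]<43)&(mn>170)
    Q=P[sel&(P[...,1]<-100)]; print("block white",len(Q),Q.mean(0).round(1),cv2.minAreaRect(Q[:,:2].astype(np.float32)))
    blue=(im[...,2]-im[...,0]>60)
    Q=P[blue&(P[...,2]>75)&(P[...,2]<81)]
    print("rim",cv2.minAreaRect(Q[:,:2].astype(np.float32)))
    lid=P[blue&(P[...,2]>95)&(P[...,1]<-200)]; m=lid.mean(0); w,V=np.linalg.eigh(np.cov((lid-m).T)); print("lid",m.round(1),V[:,0].round(3),lid[:,2].max())
    cup=(np.hypot(P[...,0]-435,P[...,1]-30)<110)&(P[...,2]>40)&(P[...,2]<56)&(abs(mx-mn)<30)&(mn>120)
    Q=P[cup]; print("cup rim",len(Q),Q.min(0).round(1),Q.max(0).round(1))
E
```

```text
top
wood [385.2 133.3] 1822
wood [245.5 242.4] 1230
blk [391.8 131.4] [383, 123, 18, 18, 256] [767.9 -16.6  40.1]
blk [ 75.9 143.2] [72, 139, 9, 9, 54] [758.7 611.2   9.3]
blk [ 56.7 149. ] [53, 145, 8, 9, 56] [748.  647.9  11.7]
blk [ 80.2 159.7] [77, 155, 8, 10, 58] [725.4 598.4  11.5]
blk [ 61.2 165.5] [58, 161, 8, 10, 55] [713.9 637.5   9.8]
blk [ 84.8 176. ] [81, 172, 8, 9, 53] [693.5 590.2   9.6]
blk [ 65.7 182. ] [62, 178, 8, 9, 55] [681.1 626.9  11.6]
blk [524.6 241.5] [510, 182, 29, 118, 1680] [ 557.9 -259.6   41.4]
blk [435.  249.2] [426, 189, 19, 119, 840] [543.4 -94.4  38.7]
blk [336.7 244. ] [315, 208, 72, 73, 1957] [553.   88.2  37.6]
blk [630.3 225.7] [624, 208, 14, 36, 346] [ 564.9 -317.6  248.2]
blk [379.1 219.6] [367, 210, 22, 32, 381] [604.2   3.9   3.8]
blk [247.8 218.1] [244, 215, 9, 7, 48] [599.2 251.4  65.2]
blk [243.2 240.3] [239, 237, 9, 7, 47] [558.7 257.9  66.6]
blk [497.2 300.4] [480, 298, 36, 5, 62] [ 449.9 -203.8   51. ]
blk [468.6 302.8] [459, 301, 20, 4, 37] [ 445.5 -154.6   40.4]
blk [452.7 304.2] [449, 303, 9, 3, 15] [ 442.6 -122.1   52.6]
blk [ 12.1
[... 1529 characters left out ...]
.3 109.7] 781 [717.  617.1   7.9]
green [414.5 212. ] 195 [761.8  45.8  35.2]
green [337.8 269.1] 16 [553.7  58.9  19.5]
green [331.2 273.3] 18 [538.5  59.7  20.2]
green [345.8 278.8] 12 [550.8  34.3  18.4]
green [349.8 280.7] 9 [552.   25.   20.5]
green [339.1 282.4] 10 [534.4  34.   21.9]
green [339.7 286.3] 10 [530.4  29.7  17.2]
block white 1689 [ 488.2 -174.6   39.1] ((488.3395690917969, -172.0728302001953), (40.1643180847168, 128.56549072265625), 4.824178218841553)
rim ((552.5093994140625, -179.3178253173828), (221.2061767578125, 171.5748748779297), 5.046995639801025)
lid [ 543.2 -306.1  219.1] [-0.006  0.998  0.069] 776.4095988354036
cup rim 123 [494.   -4.8  40.1] [539.5  92.   51.7]
```

Request:
step_arm(moves=[{"az": -0.09},{"az": -0.09},{"az": -0.09},{"tx": -1,"ty": -1},{"tx": -1,"ty": -1}], gripper=1)

```text
schema error: expected keys tx, ty, tz, ax, ay, az
```

Request:
step_arm(moves=[{"tx": -1,"ty": -1},{"tx": -1,"ty": -1},{"tx": -1,"ty": -1},{"tx": -1,"ty": -1},{"tx": -1,"ty": -1}])

```text
schema error: expected keys tx, ty, tz, ax, ay, az
```

Request:
step_arm(moves=[{"tx": -1,"ty": -1},{"tx": -1,"ty": -1},{"tx": -1,"ty": -1},{"tx": -1,"ty": -1},{"tx": -1,"ty": -1}])

```text
schema error: expected keys tx, ty, tz, ax, ay, az
```

```bash
python3 - <<'E'
from h import *
s=r.sense(); print(s["clock"],s["qpos"].round(4),s["eef_pos"],s["tcp_rot"])
c=eyes.camera_info("wrist"); im,d=eyes.grab_frame("wrist"); print(c["intrinsics"].round(1).tolist(),c["cam_to_world"].round(3).tolist())
cv2.imwrite("pics/w1.png",im[:,:,::-1]); np.save("pics/w1.npy",d); np.save("pics/w1c.npy",c,allow_pickle=True)
im=cv2.imread("pics/top0.png")[:,:,::-1].astype(int);c=eyes.camera_info("top");D=np.load("pics/top0.npy");P=cloud(c,D)
sub=im[262:298,440:518].sum(2)
for ce,st in blobs(sub<330,6,60): print("hole",(ce+[440,262]).round(1),st[4],at_z(c,ce[0]+440,ce[1]+262,39).round(1))
m=(P[...,2]>42)&(P[...,2]<54)&(im.min(2)>110)&(np.hypot(P[...,0]-547,P[...,1]-44)<58)&(np.hypot(P[...,0]-547,P[...,1]-44)>45)
Q=P[m]; from scipy.optimize import least_squares
f=least_squares(lambda p:np.hypot(Q[:,0]-p[0],Q[:,1]-p[1])-p[2],[547,44,50],loss="soft_l1"); print("cup",len(Q),f.x)
H=P[(P[...,2]>30)&(P[...,2]<56)&(im.min(2)>110)&(np.hypot(P[...,0]-f.x[0],P[...,1]-f.x[1])>62)&(np.hypot(P[...,0]-f.x[0],P[...,1]-f.x[1])<110)]
print("handle",len(H),H.mean(0),H.min(0),H.max(0))
E
```

```text
0.1 [ 1.1436  0.3536  1.6341  0.      1.1552 -0.0024] [257.39727023 569.06180347 255.60783789] [-3.14027880e+00 -6.13880965e-06  2.71680434e+00]
[[341.9, 0.0, 319.0], [0.0, 341.9, 241.1], [0.0, 0.0, 1.0]] [[0.412, -0.871, -0.268, 188.219], [0.911, 0.393, 0.124, 599.44], [-0.003, -0.296, 0.955, 372.662], [0.0, 0.0, 0.0, 1.0]]
hole [477.3 279.3] 15 [ 487.1 -172.9   39. ]
hole [498.6 277.4] 15 [ 490.7 -212.1   39. ]
hole [455.7 280.9] 15 [ 484.1 -133.3   39. ]
hole [491.7 290.4] 32 [ 466.8 -198.9   39. ]
hole [458.5 293. ] 6 [ 461.9 -138.    39. ]
hole [467.5 292.6] 13 [ 462.6 -154.4   39. ]
cup 475 [545.67218225  45.90471832  48.95548364]
handle 104 [626.02086037  34.98196873  46.86317563] [606.82737809  28.1180177   42.76917089] [644.55135125  41.63284718  50.85148267]
```

View pics/w1.png

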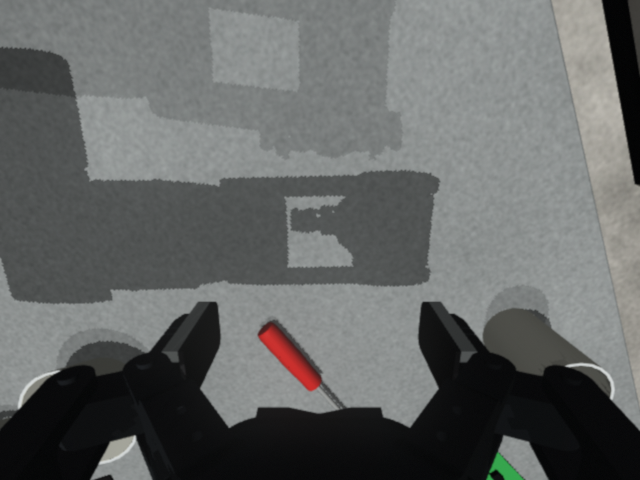

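The wrist view shows only the bench, with the screwdriver at (290,355), because the moves were refused: every key has to be present in each row. I'll resend them.

Request:
step_arm(moves=[{"tx": 0,"ty": 0,"tz": 0,"ax": 0,"ay": 0,"az": -0.09},{"tx": 0,"ty": 0,"tz": 0,"ax": 0,"ay": 0,"az": -0.09},{"tx": 0,"ty": 0,"tz": 0,"ax": 0,"ay": 0,"az": -0.09},{"tx": -1,"ty": -1,"tz": 0,"ax": 0,"ay": 0,"az": 0},{"tx": -1,"ty": -1,"tz": 0,"ax": 0,"ay": 0,"az": 0}], gripper=1)

```text
clock: 0.78
eef_pos: [307.7, 518.8, 255.9]
tcp_rot: [-3.141, -0.0, -3.141]
contact_force: [0.1, 0.2, 0.2]
opening: 0.998
grasp_force: 0.0
```

Request:
step_arm(moves=[{"tx": -1,"ty": -1,"tz": 0,"ax": 0,"ay": 0,"az": 0},{"tx": -1,"ty": -1,"tz": 0,"ax": 0,"ay": 0,"az": 0},{"tx": -1,"ty": -1,"tz": 0,"ax": 0,"ay": 0,"az": 0},{"tx": -1,"ty": -1,"tz": 0,"ax": 0,"ay": 0,"az": 0},{"tx": -1,"ty": -1,"tz": 0,"ax": 0,"ay": 0,"az": 0}])

```text
clock: 1.4
eef_pos: [433.1, 393.4, 256.1]
tcp_rot: [-3.141, -0.0, 3.141]
contact_force: [-0.5, 0.6, -0.1]
opening: 1.003
grasp_force: 0.0
```

Request:
step_arm(moves=[{"tx": -1,"ty": -1,"tz": 0,"ax": 0,"ay": 0,"az": 0},{"tx": -1,"ty": -1,"tz": 0,"ax": 0,"ay": 0,"az": 0},{"tx": -1,"ty": -1,"tz": 0,"ax": 0,"ay": 0,"az": 0},{"tx": -1,"ty": -1,"tz": 0.8,"ax": 0,"ay": 0,"az": 0},{"tx": -0.5,"ty": -0.5,"tz": 0.8,"ax": 0,"ay": 0,"az": 0}])

```text
clock: 2.02
eef_pos: [545.8, 280.6, 215.5]
tcp_rot: [3.142, 0.0, 3.14]
contact_force: [-0.8, -0.4, 0.0]
opening: 1.0
grasp_force: 0.0
```

```bash
cat >> h.py <<'E'
def snap(n,tag):
    s=r.sense(); print(s["clock"],"q",s["qpos"].round(4).tolist(),s["eef_pos"].round(1),s["tcp_rot"].round(4),"F",s["contact_force"].round(1),"op",round(s["opening"],3))
    c=eyes.camera_info(n); im,d=eyes.grab_frame(n); cv2.imwrite(f"pics/{tag}.png",im[:,:,::-1]); np.savez(f"pics/{tag}.npz",d=d,K=c["intrinsics"],T=c["cam_to_world"])
    return im.astype(int),d,c
def load(tag):
    z=np.load(f"pics/{tag}.npz"); return cv2.imread(f"pics/{tag}.png")[:,:,::-1].astype(int),z["d"],{"intrinsics":z["K"],"cam_to_world":z["T"]}
E
python3 - <<'E'
from h import *
im,d,c=snap("wrist","w2"); P=cloud(c,d)
for ce,st in blobs((im.max(2)<60)&(P[...,2]>40)&(P[...,2]<75)&(np.hypot(P[...,0]-580,P[...,1]-254)<60),10): print(ce,st,at_z(c,*ce,66))
E
```

```text
2.025 q [0.4724, 0.3759, 1.6971, -0.0001, 1.0683, -1.0963] [545.8 280.6 215.5] [3.1415e+00 2.0000e-04 3.1395e+00] F [-0.8 -0.4  0. ] op 1.0
[296.48096886 244.16262976] [289 233  16  23 289] [554.84067205 260.90117427  66.        ]
[288.49152542 288.11186441] [281 276  16  25 295] [594.13714213 253.24513449  66.        ]
```

View pics/w2.png

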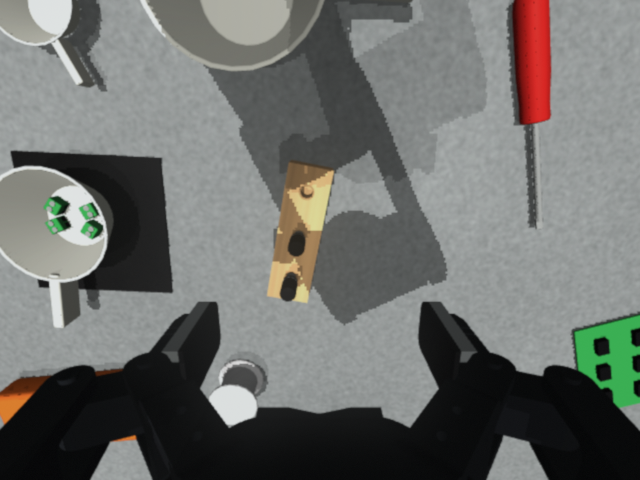

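The wrist view shows the stand at (302,230), with plugs at (296,244) and (288,288) and the empty hole at (307,190).

```bash
python3 - <<'E'
from h import *
im,d,c=load("w2"); P=cloud(c,d)
for (u,v) in ((297,248),(289,292.5)): print(at_z(c,u,v,66.))
for x0,y0 in((557,257),(598,251)):
    m=(P[...,2]>62.5)&(P[...,2]<70)&(np.hypot(P[...,0]-x0,P[...,1]-y0)<15); vv,uu=np.nonzero(m); print(m.sum(),uu.min(),uu.max(),vv.min(),vv.max(),P[m].mean(0),(P[m].min(0)+P[m].max(0))/2)
im=cv2.imread("pics/top0.png")[:,:,::-1].astype(int);ct=eyes.camera_info("top");D=np.load("pics/top0.npy");P=cloud(ct,D)
for x0,y0 in((557,257),(598,251)):
    m=(P[...,2]>61)&(P[...,2]<72)&(np.hypot(P[...,0]-x0,P[...,1]-y0)<15); print("top",m.sum(),P[m].mean(0),(P[m].min(0)+P[m].max(0))/2)
E
```

```text
[558.14802762 261.25607683  66.        ]
[598.24222971 253.56349712  66.        ]
218 287 303 240 256 [558.71087792 259.75937085  65.28650508] [558.85306785 259.50052     64.88533521]
196 279 295 287 301 [599.68353616 251.79248749  65.36886977] [600.33377898 251.64920776  64.90867135]
top 49 [559.79257903 260.99021704  65.48219089] [559.66967668 261.2545076   65.52443507]
top 46 [600.85137047 253.11838587  65.58586069] [600.48060745 253.13258197  64.90181666]
```

Request:
step_arm(moves=[{"tx": -0.72,"ty": -0.37,"tz": 1,"ax": 0,"ay": 0,"az": 0},{"tx": -0.72,"ty": -0.37,"tz": 1,"ax": 0,"ay": 0,"az": 0},{"tx": -0.73,"ty": -0.38,"tz": 1,"ax": 0,"ay": 0,"az": 0},{"tx": 0,"ty": 0,"tz": 1,"ax": 0,"ay": 0,"az": 0},{"tx": 0,"ty": 0,"tz": 1,"ax": 0,"ay": 0,"az": 0}])

```text
clock: 2.7
eef_pos: [598.4, 254.3, 90.0]
tcp_rot: [-3.141, -0.001, 3.141]
contact_force: [-0.3, -0.3, -0.2]
opening: 1.0
grasp_force: 0.0
```

Request:
step_arm(moves=[{"tx": 0,"ty": 0,"tz": 0.98,"ax": 0,"ay": 0,"az": 0},{"tx": 0,"ty": 0,"tz": 0,"ax": 0,"ay": 0,"az": 0}])

```text
clock: 2.95
eef_pos: [597.0, 253.8, 64.6]
tcp_rot: [-3.14, -0.004, 3.141]
contact_force: [0.5, -0.3, -0.3]
opening: 1.001
grasp_force: 0.0
```

Request:
step_arm(moves=[{"tx": 0,"ty": 0,"tz": 0,"ax": 0,"ay": 0,"az": 0},{"tx": 0,"ty": 0,"tz": 0,"ax": 0,"ay": 0,"az": 0},{"tx": 0,"ty": 0,"tz": 0,"ax": 0,"ay": 0,"az": 0},{"tx": 0,"ty": 0,"tz": 0,"ax": 0,"ay": 0,"az": 0},{"tx": 0,"ty": 0,"tz": 0,"ax": 0,"ay": 0,"az": 0}], gripper=0, newtons=30)

```text
clock: 3.58
eef_pos: [599.5, 253.8, 67.3]
tcp_rot: [3.141, 0.001, 3.141]
contact_force: [-0.5, 0.1, 3.4]
opening: 0.152
grasp_force: 29.4
```

```bash
python3 - <<'E'
from h import *
im,d,c=snap("wrist","w3"); print(r.sense()["grasp_force"])
E
```

```text
3.575 q [0.3982, 0.6071, 1.7009, 0.0, 0.8328, -1.1718] [599.5 253.8  67.3] [3.1413e+00 7.0000e-04 3.1407e+00] F [-0.5  0.1  3.4] op 0.152
29.4647616147995
```

View pics/w3.png

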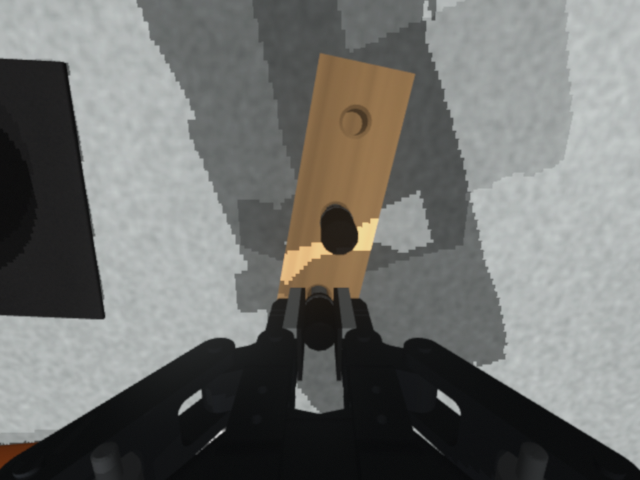

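The wrist view shows the plug held between the pads at (320,315). The second plug is at (340,230) and the empty stand hole at (355,120).

Request:
step_arm(moves=[{"tx": 0,"ty": 0,"tz": -0.9,"ax": 0,"ay": 0,"az": 0},{"tx": 0,"ty": 0,"tz": -0.9,"ax": 0,"ay": 0,"az": 0},{"tx": 0,"ty": 0,"tz": -0.9,"ax": 0,"ay": 0,"az": 0},{"tx": 0,"ty": 0,"tz": -0.9,"ax": 0,"ay": 0,"az": 0},{"tx": 0.23,"ty": -0.98,"tz": 0,"ax": 0,"ay": 0,"az": 0}])

```text
clock: 4.25
eef_pos: [594.5, 230.1, 158.4]
tcp_rot: [3.14, 0.004, -3.141]
contact_force: [-0.3, -0.3, -0.5]
opening: 0.148
grasp_force: 29.3
```

Request:
step_arm(moves=[{"tx": 0.23,"ty": -0.98,"tz": 0,"ax": 0,"ay": 0,"az": 0},{"tx": 0.23,"ty": -0.98,"tz": 0,"ax": 0,"ay": 0,"az": 0},{"tx": 0.23,"ty": -0.98,"tz": 0,"ax": 0,"ay": 0,"az": 0},{"tx": 0.23,"ty": -0.98,"tz": 0,"ax": 0,"ay": 0,"az": 0},{"tx": 0.23,"ty": -0.98,"tz": 0,"ax": 0,"ay": 0,"az": 0}])

```text
clock: 4.88
eef_pos: [563.8, 104.7, 156.5]
tcp_rot: [-3.141, -0.001, 3.14]
contact_force: [-0.4, 0.0, -0.5]
opening: 0.149
grasp_force: 29.3
```

Request:
step_arm(moves=[{"tx": 0.23,"ty": -0.98,"tz": 0,"ax": 0,"ay": 0,"az": 0},{"tx": 0.23,"ty": -0.98,"tz": 0,"ax": 0,"ay": 0,"az": 0},{"tx": 0.23,"ty": -0.98,"tz": 0,"ax": 0,"ay": 0,"az": 0},{"tx": 0.23,"ty": -0.98,"tz": 0,"ax": 0,"ay": 0,"az": 0},{"tx": 0.23,"ty": -0.98,"tz": 0,"ax": 0,"ay": 0,"az": 0}])

```text
clock: 5.5
eef_pos: [534.8, -17.6, 156.5]
tcp_rot: [-3.142, -0.0, 3.14]
contact_force: [0.0, 0.1, 0.3]
opening: 0.152
grasp_force: 29.3
```

Request:
step_arm(moves=[{"tx": 0.23,"ty": -0.98,"tz": 0,"ax": 0,"ay": 0,"az": 0},{"tx": 0.23,"ty": -0.98,"tz": 0,"ax": 0,"ay": 0,"az": 0},{"tx": 0.23,"ty": -0.98,"tz": 0,"ax": 0,"ay": 0,"az": 0},{"tx": 0,"ty": 0,"tz": 0,"ax": 0,"ay": 0,"az": 0},{"tx": 0,"ty": 0,"tz": 0,"ax": 0,"ay": 0,"az": 0}])

```text
clock: 6.12
eef_pos: [518.1, -89.4, 156.7]
tcp_rot: [3.141, -0.0, 3.14]
contact_force: [-0.1, -0.7, -0.3]
opening: 0.147
grasp_force: 29.3
```

```bash
python3 - <<'E'
from h import *
im,d,c=snap("wrist","w4"); P=cloud(c,d)
W=(im.min(2)>140)&(abs(P[...,2]-39)<4)&(P[...,1]<-100)
x0,x1=np.nonzero(W)[1].min(),np.nonzero(W)[1].max();y0,y1=np.nonzero(W)[0].min(),np.nonzero(W)[0].max();print(x0,x1,y0,y1)
for ce,st in blobs((im.sum(2)<300)&(np.arange(640)[None]>x0)&(np.arange(640)[None]<x1)&(np.arange(480)[:,None]>y0)&(np.arange(480)[:,None]<y1),20): print(ce.round(1),st,at_z(c,*ce,39).round(1))
E
```

```text
6.125 q [-0.1739, 0.323, 1.9337, 0.0003, 0.8851, -1.7433] [518.1 -89.4 156.7] [ 3.1413e+00 -1.0000e-04  3.1399e+00] F [-0.1 -0.7 -0.3] op 0.147
101 294 166 238
[105.8 222. ] [102 193  13  45 297] [ 500.3 -241.3   39. ]
```

View pics/w4.png

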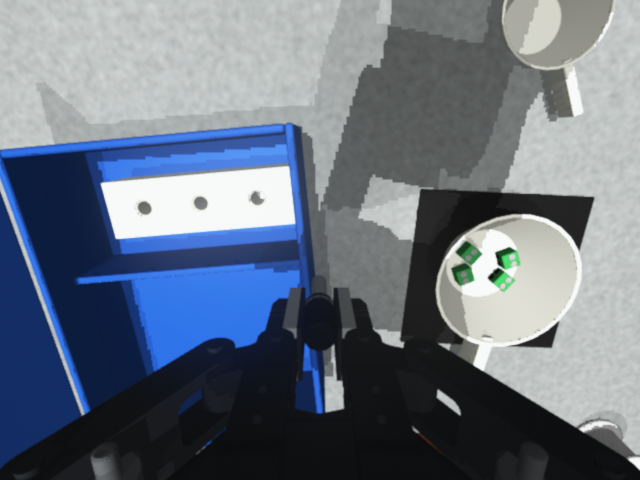

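The wrist view shows block holes at (145,208), (201,203) and (257,198). The plug is held at (320,315), and the cup at (508,278) contains four blocks.

```bash
python3 - <<'E'
from h import *
im,d,c=load("w4"); P=cloud(c,d)
for u,v in((144.5,208),(201,203.5),(257,198)):
    s=im[int(v)-12:int(v)+13,int(u)-12:int(u)+13].sum(2); yy,xx=np.nonzero(s<450); ce=(xx.mean()+int(u)-12,yy.mean()+int(v)-12)
    print(len(xx),np.round(ce,1),xx.max()-xx.min(),yy.max()-yy.min(),at_z(c,*ce,39).round(1)); print((s[4:21:2,4:21:2]//3).tolist(), P[int(v)-3:int(v)+4:3,int(u)-3:int(u)+4:3,2].round(0).tolist())
E
```

```text
123 [144.1 207.6] 12 11 [ 490.  -212.6   39. ]
[[247, 238, 235, 233, 232, 236, 247, 248, 248], [233, 228, 179, 118, 114, 147, 230, 247, 248], [224, 173, 103, 103, 105, 106, 118, 226, 248], [236, 134, 103, 104, 107, 109, 110, 157, 246], [236, 144, 106, 108, 110, 112, 114, 125, 238], [240, 200, 113, 112, 113, 114, 116, 130, 240], [243, 222, 174, 119, 115, 117, 125, 194, 247], [247, 227, 235, 201, 182, 174, 218, 244, 248], [248, 248, 238, 239, 246, 246, 245, 248, 248]] [[32.0, 28.0, 24.0], [31.0, 28.0, 24.0], [35.0, 31.0, 28.0]]
121 [200.2 202.6] 12 11 [ 486.5 -173.    39. ]
[[247, 239, 237, 234, 237, 245, 248, 248, 248], [240, 223, 149, 124, 127, 174, 237, 248, 248], [229, 145, 113, 114, 114, 116, 157, 240, 248], [212, 117, 115, 116, 118, 120, 122, 204, 247], [214, 119, 118, 120, 121, 123, 123, 180, 247], [235, 146, 120, 122, 123, 124, 127, 204, 247], [237, 212, 131, 124, 127, 129, 144, 235, 248], [241, 243, 228, 175, 161, 180, 233, 247, 248], [248, 247, 240, 242, 246, 245, 247, 248, 248]] [[26.0, 21.0, 15.0], [28.0, 23.0, 18.0], [30.0, 27.0, 23.0]]
93 [255.8 198.4] 11 11 [ 483.6 -134.3   39. ]
[[248, 246, 229, 226, 233, 240, 243, 248, 248], [245, 232, 181, 122, 165, 194, 243, 245, 248], [231, 192, 115, 113, 143, 185, 247, 245, 244], [220, 135, 114, 117, 122, 175, 247, 247, 238], [207, 125, 117, 120, 119, 132, 218, 232, 234], [189, 158, 120, 121, 124, 127, 131, 156, 236], [237, 232, 141, 124, 128, 132, 139, 221, 243], [247, 245, 233, 176, 158, 172, 226, 246, 247], [248, 248, 246, 244, 243, 245, 248, 248, 248]] [[20.0, 11.0, 11.0], [23.0, 16.0, 11.0], [29.0, 24.0, 20.0]]
```

Request:
step_arm(moves=[{"tx": 0.22,"ty": -0.98,"tz": 0,"ax": 0,"ay": 0,"az": 0},{"tx": 0.22,"ty": -0.98,"tz": 0,"ax": 0,"ay": 0,"az": 0},{"tx": 0.22,"ty": -0.98,"tz": 0,"ax": 0,"ay": 0,"az": 0},{"tx": 0.22,"ty": -0.98,"tz": 0,"ax": 0,"ay": 0,"az": 0},{"tx": 0.22,"ty": -0.98,"tz": 0,"ax": 0,"ay": 0,"az": 0}])

```text
clock: 6.8
eef_pos: [490.9, -211.8, 156.7]
tcp_rot: [3.141, 0.0, -3.141]
contact_force: [1.3, -0.7, -0.3]
opening: 0.147
grasp_force: 29.3
```

Request:
step_arm(moves=[{"tx": 0,"ty": 0,"tz": 0.9,"ax": 0,"ay": 0,"az": 0},{"tx": 0,"ty": 0,"tz": 0.9,"ax": 0,"ay": 0,"az": 0},{"tx": 0,"ty": 0,"tz": 0,"ax": 0,"ay": 0,"az": 0},{"tx": 0,"ty": 0,"tz": 0,"ax": 0,"ay": 0,"az": 0},{"tx": 0,"ty": 0,"tz": 0,"ax": 0,"ay": 0,"az": 0}])

```text
clock: 7.42
eef_pos: [491.5, -211.7, 112.7]
tcp_rot: [-3.141, 0.001, 3.141]
contact_force: [-0.6, 0.2, -0.3]
opening: 0.153
grasp_force: 29.4
```

```bash
python3 - <<'E'
from h import *
im,d,c=snap("wrist","w5"); P=cloud(c,d); t=r.sense()["eef_pos"]
m=(np.abs(P[...,0]-t[0])<9)&(np.abs(P[...,1]-t[1])<9)&(np.abs(P[...,2]-t[2])<4)
Q=P[m]; print(m.sum(),Q.mean(0),Q.min(0),Q.max(0))
# lower parts of plug visible: shaft
m=(np.abs(P[...,0]-t[0])<9)&(np.abs(P[...,1]-t[1])<9)&(P[...,2]<t[2]-26)&(P[...,2]>45); Q=P[m]; print(m.sum(),Q.mean(0) if len(Q) else 0)
im,d,c=snap("side","s5")
E
```

```text
7.425 q [-0.4095, 0.4003, 1.9427, 0.0, 0.7971, -1.9801] [ 491.5 -211.7  112.7] [-3.1410e+00  1.4000e-03  3.1414e+00] F [-0.6  0.2 -0.3] op 0.153
900 [ 491.58382979 -212.92199586  110.9113389 ] [ 482.50789088 -219.36217331  108.66062999] [ 500.20203041 -206.42159628  116.59704045]
302 [ 489.03797179 -213.23958288   70.32216591]
7.475 q [-0.4096, 0.4003, 1.9428, -0.0, 0.797, -1.9801] [ 491.4 -211.7  112.6] [-3.1410e+00  1.4000e-03  3.1413e+00] F [1.  0.6 0.1] op 0.146
```

View pics/s5.png

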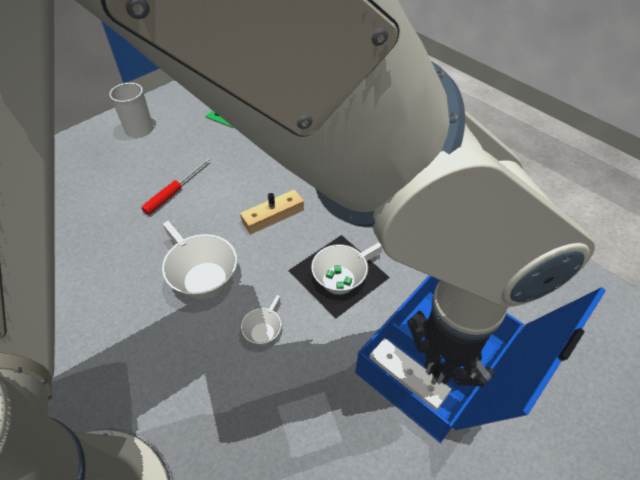

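The side view shows the arm over the case with the plug above the far hole of the block at about (438,383). The second plug is still in the stand at (271,200).

Request:
step_arm(moves=[{"tx": 0.06,"ty": 0.02,"tz": 0.4,"ax": 0,"ay": 0,"az": 0},{"tx": 0,"ty": 0,"tz": 0.2,"ax": 0,"ay": 0,"az": 0},{"tx": 0,"ty": 0,"tz": 0.2,"ax": 0,"ay": 0,"az": 0},{"tx": 0,"ty": 0,"tz": 0.2,"ax": 0,"ay": 0,"az": 0},{"tx": 0,"ty": 0,"tz": 0.1,"ax": 0,"ay": 0,"az": 0}])

```text
clock: 8.15
eef_pos: [489.2, -211.2, 83.9]
tcp_rot: [3.141, -0.0, 3.141]
contact_force: [-0.3, 0.3, -0.9]
opening: 0.15
grasp_force: 29.4
```

Request:
step_arm(moves=[{"tx": 0,"ty": 0,"tz": 0.2,"ax": 0,"ay": 0,"az": 0},{"tx": 0,"ty": 0,"tz": 0.2,"ax": 0,"ay": 0,"az": 0},{"tx": 0,"ty": 0,"tz": 0.12,"ax": 0,"ay": 0,"az": 0},{"tx": 0,"ty": 0,"tz": 0.1,"ax": 0,"ay": 0,"az": 0},{"tx": 0,"ty": 0,"tz": 0,"ax": 0,"ay": 0,"az": 0}])

```text
clock: 8.78
eef_pos: [490.0, -211.6, 69.8]
tcp_rot: [-3.141, 0.001, 3.141]
contact_force: [-2.6, 0.6, 12.6]
opening: 0.146
grasp_force: 30.7
```

Request:
step_arm(moves=[{"tx": 0,"ty": 0,"tz": 0,"ax": 0,"ay": 0,"az": 0},{"tx": 0,"ty": 0,"tz": 0,"ax": 0,"ay": 0,"az": 0},{"tx": 0,"ty": 0,"tz": -0.3,"ax": 0,"ay": 0,"az": 0},{"tx": 0,"ty": 0,"tz": -0.9,"ax": 0,"ay": 0,"az": 0},{"tx": 0,"ty": 0,"tz": -0.9,"ax": 0,"ay": 0,"az": 0}], gripper=0.3)

```text
clock: 9.4
eef_pos: [489.2, -211.2, 122.0]
tcp_rot: [3.141, -0.0, 3.141]
contact_force: [0.1, -0.3, 0.5]
opening: 0.3
grasp_force: 0.0
```

Request:
step_arm(moves=[{"tx": 0,"ty": 0,"tz": -0.9,"ax": 0,"ay": 0,"az": 0},{"tx": 0,"ty": 0,"tz": 0,"ax": 0,"ay": 0,"az": 0}], gripper=1)

```text
clock: 9.65
eef_pos: [490.4, -211.7, 145.5]
tcp_rot: [-3.14, 0.003, 3.141]
contact_force: [-0.2, 0.5, 1.0]
opening: 0.716
grasp_force: 0.0
```

```bash
python3 - <<'E'
from h import *
im,d,c=snap("wrist","w6"); P=cloud(c,d)
for R_,n in((11,"near plug"),):
    m=(np.hypot(P[...,0]-490,P[...,1]+212)<12)&(P[...,2]>45)&(P[...,2]<110)&(im.max(2)<70); Q=P[m]; print(m.sum(),Q.mean(0),np.percentile(Q[:,2],[5,50,90,98]))
E
```

```text
9.65 q [-0.4103, 0.3489, 1.9262, -0.0, 0.863, -1.9804] [ 490.4 -211.7  145.5] [-3.1402  0.0032  3.1409] F [-0.2  0.5  1. ] op 0.716
492 [ 488.46943399 -212.97798945   64.26007895] [50.03703722 67.85768963 69.09544971 69.7557445 ]
```

Request:
step_arm(moves=[{"tx": -0.15,"ty": 1,"tz": 0,"ax": 0,"ay": 0,"az": 0},{"tx": -0.15,"ty": 1,"tz": 0,"ax": 0,"ay": 0,"az": 0},{"tx": -0.15,"ty": 1,"tz": 0,"ax": 0,"ay": 0,"az": 0},{"tx": -0.15,"ty": 1,"tz": 0,"ax": 0,"ay": 0,"az": 0},{"tx": -0.15,"ty": 1,"tz": 0,"ax": 0,"ay": 0,"az": 0}])

```text
clock: 10.32
eef_pos: [507.5, -85.3, 142.6]
tcp_rot: [3.141, -0.002, 3.141]
contact_force: [0.1, -0.1, 0.3]
opening: 1.005
grasp_force: 0.0
```

Request:
step_arm(moves=[{"tx": -0.15,"ty": 1,"tz": 0,"ax": 0,"ay": 0,"az": 0},{"tx": -0.15,"ty": 1,"tz": 0,"ax": 0,"ay": 0,"az": 0},{"tx": -0.15,"ty": 1,"tz": 0,"ax": 0,"ay": 0,"az": 0},{"tx": -0.15,"ty": 1,"tz": 0,"ax": 0,"ay": 0,"az": 0},{"tx": -0.15,"ty": 1,"tz": 0,"ax": 0,"ay": 0,"az": 0}])

```text
clock: 10.95
eef_pos: [526.3, 39.6, 142.6]
tcp_rot: [-3.141, -0.002, 3.141]
contact_force: [0.3, -0.1, 0.0]
opening: 1.0
grasp_force: 0.0
```

Request:
step_arm(moves=[{"tx": -0.15,"ty": 1,"tz": 0,"ax": 0,"ay": 0,"az": 0},{"tx": -0.15,"ty": 1,"tz": 0,"ax": 0,"ay": 0,"az": 0},{"tx": -0.15,"ty": 1,"tz": 0,"ax": 0,"ay": 0,"az": 0},{"tx": -0.15,"ty": 1,"tz": 0,"ax": 0,"ay": 0,"az": 0},{"tx": -0.15,"ty": 1,"tz": 0,"ax": 0,"ay": 0,"az": 0}])

```text
clock: 11.58
eef_pos: [545.2, 164.4, 142.5]
tcp_rot: [-3.141, -0.002, 3.141]
contact_force: [-0.1, 0.1, 0.6]
opening: 1.0
grasp_force: 0.0
```

Request:
step_arm(moves=[{"tx": -0.15,"ty": 1,"tz": 0,"ax": 0,"ay": 0,"az": 0},{"tx": -0.15,"ty": 1,"tz": 0,"ax": 0,"ay": 0,"az": 0},{"tx": -0.15,"ty": 1,"tz": 0,"ax": 0,"ay": 0,"az": 0},{"tx": 0,"ty": 0.9,"tz": 0,"ax": 0,"ay": 0,"az": 0},{"tx": 0,"ty": 0,"tz": 0,"ax": 0,"ay": 0,"az": 0}])

```text
clock: 12.2
eef_pos: [556.9, 262.8, 143.4]
tcp_rot: [3.142, -0.0, -3.141]
contact_force: [0.0, -0.3, -1.0]
opening: 1.002
grasp_force: 0.0
```

Request:
step_arm(moves=[{"tx": -0.1,"ty": -0.06,"tz": 1,"ax": 0,"ay": 0,"az": 0},{"tx": 0,"ty": 0,"tz": 1,"ax": 0,"ay": 0,"az": 0},{"tx": 0,"ty": 0,"tz": 0.7,"ax": 0,"ay": 0,"az": 0},{"tx": 0,"ty": 0,"tz": 0.4,"ax": 0,"ay": 0,"az": 0},{"tx": 0,"ty": 0,"tz": 0,"ax": 0,"ay": 0,"az": 0}])

```text
clock: 12.82
eef_pos: [559.4, 259.5, 65.8]
tcp_rot: [-3.141, -0.001, 3.141]
contact_force: [0.7, 0.9, 1.0]
opening: 1.002
grasp_force: 0.0
```

Request:
step_arm(moves=[{"tx": 0,"ty": 0,"tz": 0,"ax": 0,"ay": 0,"az": 0},{"tx": 0,"ty": 0,"tz": 0,"ax": 0,"ay": 0,"az": 0},{"tx": 0,"ty": 0,"tz": 0,"ax": 0,"ay": 0,"az": 0},{"tx": 0,"ty": 0,"tz": 0,"ax": 0,"ay": 0,"az": 0},{"tx": 0,"ty": 0,"tz": 0,"ax": 0,"ay": 0,"az": 0}], gripper=0)

```text
clock: 13.45
eef_pos: [559.8, 259.8, 66.5]
tcp_rot: [3.141, 0.0, 3.141]
contact_force: [0.1, 0.5, 2.3]
opening: 0.148
grasp_force: 29.5
```

Request:
step_arm(moves=[{"tx": 0,"ty": 0,"tz": -0.9,"ax": 0,"ay": 0,"az": 0},{"tx": 0,"ty": 0,"tz": -0.9,"ax": 0,"ay": 0,"az": 0},{"tx": 0,"ty": 0,"tz": -0.9,"ax": 0,"ay": 0,"az": 0},{"tx": 0,"ty": 0,"tz": -0.9,"ax": 0,"ay": 0,"az": 0},{"tx": 0,"ty": 0,"tz": 0,"ax": 0,"ay": 0,"az": 0}])

```text
clock: 14.08
eef_pos: [560.6, 260.2, 157.8]
tcp_rot: [3.14, 0.003, 3.141]
contact_force: [0.2, -0.0, -0.1]
opening: 0.148
grasp_force: 29.6
```

Request:
step_arm(moves=[{"tx": 0.19,"ty": -0.98,"tz": 0,"ax": 0,"ay": 0,"az": 0},{"tx": 0.19,"ty": -0.98,"tz": 0,"ax": 0,"ay": 0,"az": 0},{"tx": 0.19,"ty": -0.98,"tz": 0,"ax": 0,"ay": 0,"az": 0},{"tx": 0.19,"ty": -0.98,"tz": 0,"ax": 0,"ay": 0,"az": 0},{"tx": 0.19,"ty": -0.98,"tz": 0,"ax": 0,"ay": 0,"az": 0}])

```text
clock: 14.7
eef_pos: [535.0, 135.0, 155.9]
tcp_rot: [-3.141, -0.001, 3.14]
contact_force: [-0.2, -0.0, -0.2]
opening: 0.153
grasp_force: 29.6
```

Request:
step_arm(moves=[{"tx": 0.19,"ty": -0.98,"tz": 0,"ax": 0,"ay": 0,"az": 0},{"tx": 0.19,"ty": -0.98,"tz": 0,"ax": 0,"ay": 0,"az": 0},{"tx": 0.19,"ty": -0.98,"tz": 0,"ax": 0,"ay": 0,"az": 0},{"tx": 0.19,"ty": -0.98,"tz": 0,"ax": 0,"ay": 0,"az": 0},{"tx": 0.19,"ty": -0.98,"tz": 0,"ax": 0,"ay": 0,"az": 0}])

```text
clock: 15.32
eef_pos: [510.9, 12.8, 156.0]
tcp_rot: [-3.142, -0.0, 3.14]
contact_force: [0.1, 0.6, -0.9]
opening: 0.151
grasp_force: 29.6
```

Request:
step_arm(moves=[{"tx": 0.19,"ty": -0.98,"tz": 0,"ax": 0,"ay": 0,"az": 0},{"tx": 0.19,"ty": -0.98,"tz": 0,"ax": 0,"ay": 0,"az": 0},{"tx": 0.19,"ty": -0.98,"tz": 0,"ax": 0,"ay": 0,"az": 0},{"tx": 0.19,"ty": -0.98,"tz": 0,"ax": 0,"ay": 0,"az": 0},{"tx": 0.19,"ty": -0.98,"tz": 0,"ax": 0,"ay": 0,"az": 0}])

```text
clock: 15.95
eef_pos: [486.8, -109.5, 156.0]
tcp_rot: [3.142, -0.0, 3.14]
contact_force: [-0.3, 1.4, -0.5]
opening: 0.149
grasp_force: 29.6
```

Request:
step_arm(moves=[{"tx": 0.22,"ty": -1,"tz": 0,"ax": 0,"ay": 0,"az": 0},{"tx": 0,"ty": 0,"tz": 0.9,"ax": 0,"ay": 0,"az": 0},{"tx": 0,"ty": 0,"tz": 0.9,"ax": 0,"ay": 0,"az": 0},{"tx": 0,"ty": 0,"tz": 0,"ax": 0,"ay": 0,"az": 0},{"tx": 0,"ty": 0,"tz": 0,"ax": 0,"ay": 0,"az": 0}])

```text
clock: 16.58
eef_pos: [482.4, -133.2, 111.8]
tcp_rot: [-3.142, 0.0, 3.14]
contact_force: [0.5, -0.5, 0.5]
opening: 0.151
grasp_force: 29.6
```

```bash
python3 - <<'E'
from h import *
im,d,c=snap("wrist","w7"); P=cloud(c,d); t=r.sense()["eef_pos"]
m=(np.abs(P[...,0]-t[0])<9)&(np.abs(P[...,1]-t[1])<9)&(P[...,2]<t[2]-26)&(P[...,2]>45); Q=P[m]; print(m.sum(),Q.mean(0) if len(Q) else 0)
E
```

```text
16.575 q [-0.2724, 0.3588, 2.0158, -0.0, 0.7669, -1.8419] [ 482.4 -133.2  111.8] [-3.1415e+00  2.0000e-04  3.1404e+00] F [ 0.5 -0.5  0.5] op 0.151
289 [ 478.42073236 -134.33899355   69.29958644]
```

Request:
step_arm(moves=[{"tx": -0.07,"ty": 0,"tz": 0.4,"ax": 0,"ay": 0,"az": 0},{"tx": 0,"ty": 0,"tz": 0.2,"ax": 0,"ay": 0,"az": 0},{"tx": 0,"ty": 0,"tz": 0.2,"ax": 0,"ay": 0,"az": 0},{"tx": 0,"ty": 0,"tz": 0.2,"ax": 0,"ay": 0,"az": 0},{"tx": 0,"ty": 0,"tz": 0.1,"ax": 0,"ay": 0,"az": 0}])

```text
clock: 17.25
eef_pos: [484.2, -132.6, 83.4]
tcp_rot: [3.141, -0.0, 3.141]
contact_force: [0.3, 0.8, 0.1]
opening: 0.151
grasp_force: 29.6
```

Request:
step_arm(moves=[{"tx": 0,"ty": 0,"tz": 0.2,"ax": 0,"ay": 0,"az": 0},{"tx": 0,"ty": 0,"tz": 0.2,"ax": 0,"ay": 0,"az": 0},{"tx": 0,"ty": 0,"tz": 0.12,"ax": 0,"ay": 0,"az": 0},{"tx": 0,"ty": 0,"tz": 0.1,"ax": 0,"ay": 0,"az": 0},{"tx": 0,"ty": 0,"tz": 0,"ax": 0,"ay": 0,"az": 0}])

```text
clock: 17.88
eef_pos: [484.9, -132.8, 69.1]
tcp_rot: [-3.141, 0.001, 3.141]
contact_force: [-3.0, 0.9, 13.3]
opening: 0.15
grasp_force: 31.0
```

Request:
step_arm(moves=[{"tx": 0,"ty": 0,"tz": 0,"ax": 0,"ay": 0,"az": 0},{"tx": 0,"ty": 0,"tz": 0,"ax": 0,"ay": 0,"az": 0},{"tx": 0,"ty": 0,"tz": -0.3,"ax": 0,"ay": 0,"az": 0},{"tx": 0,"ty": 0,"tz": -0.9,"ax": 0,"ay": 0,"az": 0},{"tx": 0,"ty": 0,"tz": -0.9,"ax": 0,"ay": 0,"az": 0}], gripper=0.3)

```text
clock: 18.5
eef_pos: [484.2, -132.7, 121.6]
tcp_rot: [3.141, -0.0, 3.141]
contact_force: [-0.3, -0.5, 0.2]
opening: 0.302
grasp_force: 0.0
```

Request:
step_arm(moves=[{"tx": 0,"ty": 0,"tz": -0.9,"ax": 0,"ay": 0,"az": 0},{"tx": 0,"ty": 0,"tz": 0,"ax": 0,"ay": 0,"az": 0}])

```text
clock: 18.75
eef_pos: [485.5, -133.0, 145.0]
tcp_rot: [-3.141, 0.003, 3.141]
contact_force: [0.7, 0.9, 0.2]
opening: 0.294
grasp_force: 0.0
```

```bash
python3 - <<'E'
from h import *
im,d,c=snap("wrist","w8"); P=cloud(c,d)
m=(np.hypot(P[...,0]-484,P[...,1]+134)<12)&(P[...,2]>45)&(P[...,2]<110)&(im.max(2)<70); Q=P[m]; print(m.sum(),Q.mean(0),np.percentile(Q[:,2],[5,50,90,98]))
# kinematic fit (q4=0): TCP tool down
from scipy.optimize import least_squares
d=np.array([[1.1436,.3536,1.6341,1.1552,257.4,569.05,255.6],[.4724,.3759,1.6971,1.0683,545.8,280.6,215.5],[.3982,.6071,1.7009,.8328,599.5,253.8,67.3],[-.1739,.323,1.9337,.8851,518.1,-89.4,156.7],[-.4095,.4003,1.9427,.7971,491.5,-211.7,112.7],[-.2724,.3588,2.0158,.7669,482.4,-133.2,111.8]])
print(np.arctan2(d[:,5],d[:,4])-d[:,0], d[:,1:4].sum(1))
rr=np.hypot(d[:,4],d[:,5]);a=d[:,1];b=a+d[:,2]
A=lambda p:np.r_[p[0]+p[1]*np.sin(a)+p[2]*np.sin(b)+p[3]*np.cos(b)-rr, p[4]+p[1]*np.cos(a)+p[2]*np.cos(b)-p[3]*np.sin(b)-d[:,6]]
f=least_squares(A,[0,400,400,0,100]);print(f.x,np.abs(f.fun).max())
f=least_squares(lambda p:A([0,p[0],p[1],0,p[2]]),[400,400,100]);print(f.x,np.abs(f.fun).max())
f=least_squares(lambda p:A([p[3],p[0],p[1],0,p[2]]),[400,400,100,0]);print(f.x,np.abs(f.fun).max())
E
```

```text
18.75 q [-0.2704, 0.3081, 1.9909, 0.0, 0.8391, -1.8405] [ 485.5 -133.   145. ] [-3.1407  0.0034  3.1409] F [0.7 0.9 0.2] op 0.294
493 [ 481.26592943 -133.71926052   64.19698648] [49.57919003 67.90161173 69.01727338 69.42636449]
[0.00240411 0.00246999 0.00227462 0.00302906 0.00279253 0.00299339] [3.1429 3.1413 3.1408 3.1418 3.1401 3.1415]
[-1.36123947e-01  5.68950478e+02  4.93369962e+02  5.74997787e+01
 -2.58123767e+01] 0.2531985206903755
[521.27120703 473.48773144 -39.29517838] 11.180802591251222
[543.93470169 492.83821661 -48.41054141 -24.54503209] 10.125550622081278
```

Request:
step_arm(moves=[{"tx": -0.9,"ty": 1,"tz": 0,"ax": 0,"ay": 0,"az": 0},{"tx": -0.9,"ty": 1,"tz": 0,"ax": 0,"ay": 0,"az": 0},{"tx": -0.9,"ty": 1,"tz": 0,"ax": 0,"ay": 0,"az": 0},{"tx": -0.9,"ty": 1,"tz": 0,"ax": 0,"ay": 0,"az": 0},{"tx": -0.9,"ty": 1,"tz": 0,"ax": 0,"ay": 0,"az": 0}], gripper=0.5)

```text
clock: 19.42
eef_pos: [597.0, -6.9, 142.0]
tcp_rot: [-3.142, -0.002, 3.141]
contact_force: [-0.6, -0.6, 0.8]
opening: 0.501
grasp_force: 0.0
```

Request:
step_arm(moves=[{"tx": -0.9,"ty": 1,"tz": 0,"ax": 0,"ay": 0,"az": 0},{"tx": 0,"ty": 0.7,"tz": 0,"ax": 0,"ay": 0,"az": 0.085},{"tx": 0,"ty": 0,"tz": 0,"ax": 0,"ay": 0.111,"az": 0},{"tx": 0,"ty": 0,"tz": 0,"ax": 0,"ay": 0.111,"az": 0},{"tx": 0,"ty": 0,"tz": 0,"ax": 0,"ay": 0.111,"az": 0}])

```text
clock: 20.05
eef_pos: [619.4, 34.8, 142.9]
tcp_rot: [3.141, -0.529, 3.008]
contact_force: [0.3, 1.1, -0.8]
opening: 0.5
grasp_force: 0.0
```

```bash
cat > cup.py <<'E'
from h import *
from scipy.optimize import least_squares
def find_cup(im,d,c,base=3,guess=(545.7,45.9),rad=90):
    P=cloud(c,d); m=(np.hypot(P[...,0]-guess[0],P[...,1]-guess[1])<rad)&(im.min(2)>110)&(im.max(2)-im.min(2)<40)&(P[...,2]>base+42)&(P[...,2]<base+52)
    Q=P[m]
    f=least_squares(lambda p:np.hypot(Q[:,0]-p[0],Q[:,1]-p[1])-51,[*guess],loss="soft_l1",f_scale=2)
    g=f.x; rr=np.hypot(P[...,0]-g[0],P[...,1]-g[1])
    H=P[(P[...,2]>base+30)&(P[...,2]<base+52)&(im.min(2)>100)&(im.max(2)-im.min(2)<40)&(rr>58)&(rr<106)]
    print("cup",len(Q),g.round(1),np.sqrt(np.mean(f.fun**2)),"handle",len(H),H.mean(0).round(1) if len(H) else None, np.degrees(np.arctan2(*(H.mean(0)[:2]-g)[::-1])) if len(H) else None)
E
python3 - <<'E'
from cup import *
im,d,c=load("w4"); find_cup(im,d,c)
im,d,c=snap("wrist","w9"); find_cup(im,d,c)
im,d,c=snap("top","t9"); find_cup(im,d,c)
s=r.sense(); q=s["qpos"]
Rm=lambda q:(R.from_euler("z",q[0])*R.from_euler("y",q[1]+q[2])*R.from_euler("z",q[3])*R.from_euler("y",q[4])*R.from_euler("z",q[5]+np.pi/2)).as_matrix()
A=Rm(q); B=R.from_euler("xyz",s["tcp_rot"]).as_matrix(); print(A.round(3).tolist(),B.round(3).tolist())
b=q[1]+q[2]; w=np.array([np.cos(q[0]),np.sin(q[0])])*(568.95*np.sin(q[1])+493.37*np.sin(b)+57.5*np.cos(b)); z=568.95*np.cos(q[1])+493.37*np.cos(b)-57.5*np.sin(b)
print("L",(s["eef_pos"][:2]-w)/A[:2,2], "h+..",s["eef_pos"][2]-z, "L from z",(s["eef_pos"][2]-z+25.81)/(A[2,2]+1))
E
```

```text
cup 2797 [544.7  43.1] 4.452189464477082 handle 340 [609.   33.2  43.3] -8.7972826765923
20.05 q [0.0153, 0.7335, 1.3635, 0.0752, 1.5686, -1.4419] [619.4  34.8 142.9] [ 3.1415 -0.5288  3.0077] F [ 0.3  1.1 -0.8] op 0.5
cup 3429 [547.1  44.1] 10.544317378418025 handle 918 [624.8  33.6  46.1] -7.722304355095853
20.1 q [0.0141, 0.743, 1.3575, 0.0758, 1.5771, -1.4423] [619.1  34.3 139.8] [-3.1408 -0.5408  3.0067] F [-2.4 -0.6 -0.5] op 0.5
cup 111 [546.4  42.6] 10.072462322572413 handle 33 [619.9  37.6  47. ] -3.9451054575573323
[[-0.854, 0.134, -0.502], [0.116, 0.991, 0.067], [0.506, -0.001, -0.862]] [[-0.854, 0.134, -0.502], [0.116, 0.991, 0.067], [0.506, -0.001, -0.862]]
L [318.29760372 339.94378418] h+.. 18.074989096625472 L from z 318.7757930055134
```

View pics/w9.png

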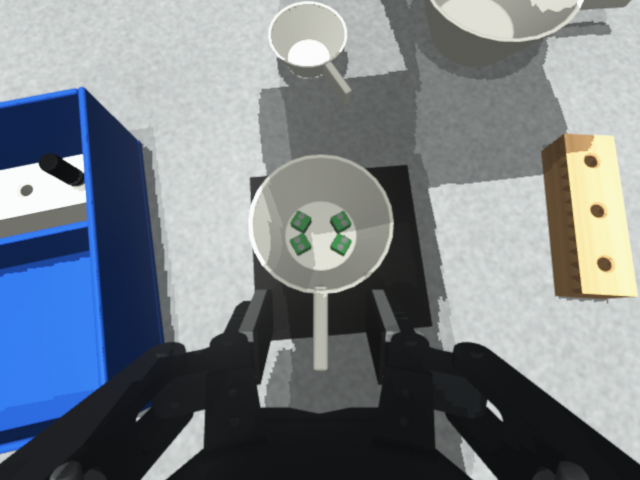

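The wrist view shows the cup at (320,225) with four blocks. Its handle at (320,330) lies centred between the fingers.

```bash
cat > kin.py <<'E'
import numpy as np
from scipy.spatial.transform import Rotation as R
L1,L2,E_,Lt,H=568.95,493.37,57.5,318.6,292.8
lo=np.array([-2.63,-.92,.06,-1.3,0,-3.02]);hi=np.array([2.63,2.1,2.66,4.44,2.69,3.02])
def Rq(q):return (R.from_euler("z",q[0])*R.from_euler("y",q[1]+q[2])*R.from_euler("z",q[3])*R.from_euler("y",q[4])*R.from_euler("z",q[5]+np.pi/2)).as_matrix()
def ik(p,Rm):
    """all solutions (q4 branch both)"""
    out=[]; w=p-Lt*Rm[:,2]; l2=np.hypot(L2,E_); e=np.arctan2(E_,L2)
    for q1 in (np.arctan2(w[1],w[0]),):
        rr=np.hypot(w[0],w[1]); zz=w[2]-H; D=np.hypot(rr,zz); cg=(D*D-L1**2-l2**2)/(2*L1*l2)
        if abs(cg)>1: continue
        g=np.arccos(cg)   # angle between L1 and effective L2
        q2=np.arctan2(rr,zz)-np.arctan2(l2*np.sin(g),L1+l2*np.cos(g)); q3=g-e  
        b=q2+q3
        W=(R.from_euler("y",-b)*R.from_euler("z",-q1)).as_matrix()@Rm@R.from_euler("z",-np.pi/2).as_matrix()
        q5=np.arccos(np.clip(W[2,2],-1,1)); q4=np.arctan2(W[1,2],W[0,2]); q6=np.arctan2(W[2,1],-W[2,0])
        for k in(-2*np.pi,0,2*np.pi):
            for m in(-2*np.pi,0,2*np.pi): out.append(np.array([q1,q2,q3,q4+k,q5,q6+m]))
    return out
def best(p,Rm,q0):
    s=[q for q in ik(p,Rm) if (q>lo+.02).all() and (q<hi-.02).all()]
    return min(s,key=lambda q:np.abs(q-q0).max()) if s else None
def fk(q):
    b=q[1]+q[2];Rm=Rq(q);rr=L1*np.sin(q[1])+L2*np.sin(b)+E_*np.cos(b)
    return np.array([np.cos(q[0])*rr,np.sin(q[0])*rr,H+L1*np.cos(q[1])+L2*np.cos(b)-E_*np.sin(b)])+Lt*Rm[:,2],Rm
def tool(phi,t,a,lip):
    """phi handle azimuth, t tilt, a grasp tilt; lip = world position of cup_lip"""
    C=(R.from_euler("z",phi)*R.from_euler("y",-t)).as_matrix()
    M=np.array([[-np.cos(a),0,-np.sin(a)],[0,1,0],[np.sin(a),0,-np.cos(a)]])
    Rt=C@M; g=lip+C@np.array([134,0,-12.]); return g-6*Rt[:,2],Rt
E
python3 - <<'E'
from kin import *
q=np.array([0.0153,0.7335,1.3635,0.0752,1.5686,-1.4419]);p,Rm=fk(q);print(p,best(p,Rm,q)-q)
d=np.radians
for a in(0,20,31,45):
  for ph in range(-180,180,15):
    lipd=-np.array([np.cos(d(ph)),np.sin(d(ph)),0]); lip=np.array([596,-176,90])-10*lipd
    q0=q.copy();jump=0;bad=None
    # yaw sweep from -8 to ph at upright near the cup, high
    qs=[]
    for t in range(0,121,10):
        z=np.array([0,0,max(0,60-t)*1.])
        pp,RR=tool(d(ph),d(t),d(a),lip+z); s=best(pp,RR,q0)
        if s is None: bad=t;break
        if qs: jump=max(jump,np.abs(s-q0).max())
        q0=s;qs.append(s)
    if bad is None or bad>=100: print(a,ph,"fail at",bad,"maxstep/10deg",round(jump,2),"start",qs[0].round(2),"end",qs[-1].round(2), "wrist end",(pp-Lt*RR[:,2]).round(0))
E
```

```text
[619.24511995  33.41407897 142.84589501] [ 3.46944695e-18  0.00000000e+00  2.22044605e-16  0.00000000e+00
 -4.44089210e-16  2.22044605e-16]
0 -180 fail at 100 maxstep/10deg 0.22 start [-0.37  0.29  2.03  0.    0.83  1.2 ] end [-0.19  1.15  0.95 -0.37  2.58  1.26] wrist end [ 917. -176.  168.]
0 -165 fail at 110 maxstep/10deg 0.2 start [-0.44  0.31  1.99  0.    0.84  0.87] end [-0.1   1.22  0.95 -0.76  2.61  0.95] wrist end [914. -91. 109.]
0 -150 fail at 120 maxstep/10deg 0.18 start [-0.48  0.35  1.93  0.    0.86  0.56] end [-0.01  1.25  1.02 -1.08  2.57  0.77] wrist end [880. -12.  50.]
0 -135 fail at 120 maxstep/10deg 0.21 start [-0.51  0.4   1.85  0.    0.89  0.27] end [ 0.07  1.19  1.18 -1.16  2.4   0.82] wrist end [828.  56.  50.]
0 -120 fail at 120 maxstep/10deg 0.22 start [-0.52  0.45  1.77  0.    0.92  0.  ] end [ 0.14  1.13  1.36 -1.24  2.25  0.91] wrist end [760. 108.  50.]
0 -105 fail at 110 maxstep/10deg 0.22 start [-0.51  0.5   1.69  0.    0.96 -0.25] end [ 0.2   0.97  1.59 -1.28  1.96  1.01] wrist end [681. 142. 109.]
0 -30 fail at None maxstep/10deg 5.07 start [-0.33  
[... 6721 characters left out ...]
 0.36  1.93 -1.09] end [ 0.01  0.31  2.02 -1.15  0.74  0.35] wrist end [462.  56. 410.]
45 -15 fail at None maxstep/10deg 4.08 start [-0.28  1.16  0.6  -0.01  2.16 -1.59] end [-0.32  0.5   2.55  3.08  1.21  1.58] wrist end [248. -83. 296.]
45 0 fail at None maxstep/10deg 5.4 start [-0.18  1.14  0.65 -0.15  2.12 -1.78] end [-0.64  0.5   2.48  2.47  1.18  1.67] wrist end [ 236. -176.  296.]
45 15 fail at None maxstep/10deg 5.74 start [-0.08  1.08  0.77 -0.27  2.03 -1.94] end [-0.83  0.52  2.34  1.97  1.19  1.84] wrist end [ 248. -269.  296.]
45 165 fail at None maxstep/10deg 1.98 start [-0.33  0.22  2.55  3.03  0.42 -1.51] end [-0.28  1.2   0.69 -0.03  2.57  1.54] wrist end [ 944. -269.  296.]
```

Request:
step_arm(moves=[{"tx": -0.6,"ty": 0,"tz": 0.8,"ax": 0,"ay": 0,"az": 0},{"tx": -0.6,"ty": 0,"tz": 0.8,"ax": 0,"ay": 0,"az": 0},{"tx": -0.6,"ty": 0,"tz": 0.8,"ax": 0,"ay": 0,"az": 0},{"tx": -0.57,"ty": 0,"tz": 0.76,"ax": 0,"ay": 0,"az": 0},{"tx": 0,"ty": 0,"tz": 0,"ax": 0,"ay": 0,"az": 0}])

```text
clock: 20.78
eef_pos: [630.0, 33.1, 43.0]
tcp_rot: [-3.141, -0.526, 3.007]
contact_force: [0.6, 0.4, 0.7]
opening: 0.501
grasp_force: 0.0
```

Request:
step_arm(moves=[{"tx": 0,"ty": 0,"tz": 0,"ax": 0,"ay": 0,"az": 0},{"tx": 0,"ty": 0,"tz": 0,"ax": 0,"ay": 0,"az": 0},{"tx": 0,"ty": 0,"tz": 0,"ax": 0,"ay": 0,"az": 0},{"tx": 0,"ty": 0,"tz": 0,"ax": 0,"ay": 0,"az": 0},{"tx": 0,"ty": 0,"tz": 0,"ax": 0,"ay": 0,"az": 0}], gripper=0, newtons=70)

```text
clock: 21.4
eef_pos: [631.9, 33.1, 46.1]
tcp_rot: [3.141, -0.522, 3.008]
contact_force: [2.3, -0.7, 5.9]
opening: 0.102
grasp_force: 69.1
```

```bash
python3 - <<'E'
from cup import *
im,d,c=snap("side","s10"); find_cup(im,d,c); print(r.sense()["grasp_force"])
E
```

```text
21.4 q [0.0131, 0.8571, 1.3599, 0.074, 1.4419, -1.4525] [631.9  33.1  46.1] [ 3.1413 -0.5216  3.0075] F [ 2.3 -0.7  5.9] op 0.102
cup 297 [545.  44.] 8.24194205907528 handle 71 [613.6  34.8  45.3] -7.606825663310942
69.07858371734619
```

View pics/s10.png

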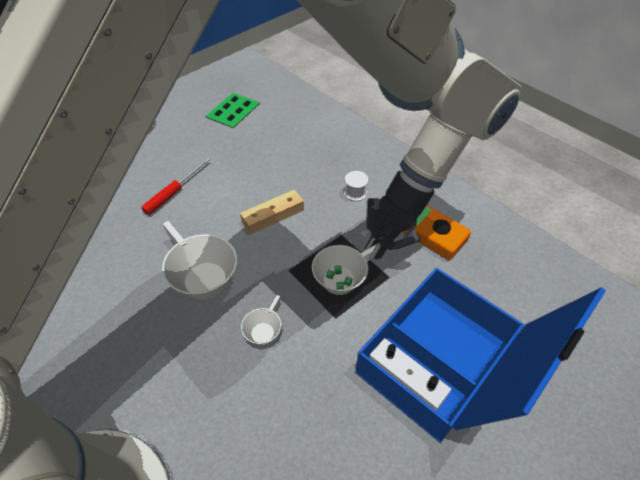

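The side view shows the gripper holding the cup's handle at (372,255), with four blocks in the cup. Both plugs are home in the block at (391,351) and (432,383).

```bash
cat > plan.py <<'E'
from kin import *
d2=np.radians
def cupT(lip,phi,t):
    T=np.eye(4);T[:3,:3]=(R.from_euler("z",d2(phi))*R.from_euler("y",-d2(t))).as_matrix();T[:3,3]=np.array(lip)-T[:3,:3]@[-52,0,46];return T
def mk(p,rot):
    T=np.eye(4);T[:3,3]=p;T[:3,:3]=rot;return T
def run(start,segs,G,q0):
    """start TCP 4x4; segs: (lip,phi,t,rows) with previous state first; G tool in cup"""
    cur=start;out=[];prev=segs[0]
    for s in segs[1:]:
        for k in range(1,s[3]+1):
            f=k/s[3]; w=(np.array(prev[0])*(1-f)+np.array(s[0])*f,prev[1]*(1-f)+s[1]*f,prev[2]*(1-f)+s[2]*f)
            D=np.linalg.inv(cur)@cupT(*w)@G
            sh=np.round(D[:3,3]/25,2); tu=np.round(R.from_matrix(D[:3,:3]).as_rotvec()/(np.pi/2),3)
            cur=cur@mk(sh*25,R.from_rotvec(tu*np.pi/2).as_matrix())
            q=best(cur[:3,3],cur[:3,:3],q0); dq=None if q is None else np.abs(q-q0)
            flag="" if q is not None and (dq/.125<.7*np.array([2.22,2.22,2.79,3.14,3.14,3.14])).all() and np.abs(sh).max()<=1 and np.linalg.norm(tu)*90<=10.7 else " !!"
            if q is not None:q0=q
            out.append((sh,tu)); print(len(out),"t%.0f"%w[2],*["%g"%v for v in sh],"|",*["%g"%v for v in tu],"tcp",cur[:3,3].round(0),flag,q0.round(2) if k==s[3] else "")
    return cur,q0
E
python3 - <<'E'
from plan import *
from h import r
s=r.sense(); S=mk(s["eef_pos"],R.from_euler("xyz",s["tcp_rot"]).as_matrix())
ph=-7.7; c=np.array([546,44.3,3]); lip0=c+[-52*np.cos(d2(ph)),-52*np.sin(d2(ph)),46]
G=np.linalg.inv(cupT(lip0,ph,0))@S; np.save("G.npy",G); print(G.round(2).tolist())
up=lip0+[0,0,95]
segs=[(lip0,ph,0),(up,ph,0,4),((610,5,144+10),-110,0,11),((610,-30,140),-110,30,4),((596,-100,125),-110,60,4),((592,-172,95),-110,60,3)]
run(S,segs,G,s["qpos"])
E
```

```text
[[-0.87, -0.0, -0.5, 86.64], [-0.0, 1.0, 0.0, 0.43], [0.5, 0.0, -0.87, 43.11], [0.0, 0.0, 0.0, 1.0]]
1 t0 0.47 0 -0.82 | -0 0 0 tcp [632.  33.  70.]  
2 t0 0.48 0 -0.83 | -0 0 0 tcp [632.  33.  94.]  
3 t0 0.47 0 -0.82 | -0 0 0 tcp [632.  33. 117.]  
4 t0 0.47 0 -0.82 | -0 0 0 tcp [632.  33. 141.]  [ 0.01  0.75  1.33  0.07  1.57 -1.44]
5 t0 -2.02 -1.01 2.78 | -0.051 -0 0.09 tcp [638.   7.  56.]  !! 
6 t0 -0.14 -0.93 -0.52 | -0.052 0 0.089 tcp [640. -18.  65.]  
7 t0 -0.14 -0.86 -0.53 | -0.051 0 0.09 tcp [639. -42.  75.]  
8 t0 -0.13 -0.79 -0.51 | -0.052 0 0.089 tcp [635. -63.  84.]  
9 t0 -0.11 -0.72 -0.5 | -0.051 0 0.09 tcp [628. -82.  94.]  
10 t0 -0.08 -0.65 -0.49 | -0.052 0 0.09 tcp [620. -98. 103.]  
11 t0 -0.04 -0.6 -0.47 | -0.051 0 0.089 tcp [ 609. -110.  113.]  
12 t0 0 -0.55 -0.43 | -0.052 0 0.09 tcp [ 598. -120.  122.]  
13 t0 0.06 -0.5 -0.41 | -0.051 0 0.089 tcp [ 586. -125.  132.]  
14 t0 0.11 -0.47 -0.38 | -0.052 0 0.09 tcp [ 574. -127.  142.]  
15 t0 0.18 -0.45 -0.34 | -0.051 -0 0.09 tcp [ 563. -125.  151.]  [-0.49  0.46  1.85  0.62  1.01 -0.53]
16 t8 2.26 1.74 4.26 | 0
[... 196 characters left out ...]
19 t30 0.06 -1.03 -1.57 | -0.018 -0.082 0.284 tcp [ 569. -144.  207.]  !! [-0.25  0.35  1.76 -0.    1.03  0.1 ]
20 t15 4.05 1.25 4.22 | 0.109 0.141 -0.848 tcp [633. -60. 101.]  !! 
21 t30 -0.12 -2.81 -2.22 | -0.036 -0.163 0.283 tcp [ 609. -128.  154.]  !! 
22 t45 -0.58 -1.65 -1.92 | 0.037 -0.164 0.282 tcp [ 581. -162.  202.]  !! 
23 t60 -0.62 -0.37 -1.56 | 0.11 -0.164 0.263 tcp [ 572. -168.  244.]  !! [-0.03  0.41  1.68 -0.52  1.27  0.53]
24 t20 5.19 1.22 3.21 | -0.136 0.39 -0.759 tcp [ 625. -110.  109.]  !! 
25 t40 -0.88 -3.78 -2.49 | 0.001 -0.216 0.38 tcp [ 586. -202.  167.]  !! 
26 t60 -1.58 -1.08 -1.63 | 0.131 -0.215 0.358 tcp [ 568. -240.  214.]  !! [-0.14  0.45  1.7  -0.56  1.18  0.47]
```

```bash
sed -i 's/^    return cur,q0/        prev=s\n    return cur,q0/' plan.py; sed -i 's/^        prev=s$/        prev=s/' plan.py; tail -4 plan.py | cut -c1-60
python3 - <<'E'
from plan import *
from h import r
s=r.sense(); S=mk(s["eef_pos"],R.from_euler("xyz",s["tcp_rot"]).as_matrix()); G=np.load("G.npy")
ph=-7.7; c=np.array([546,44.3,3]); lip0=c+[-52*np.cos(d2(ph)),-52*np.sin(d2(ph)),46]
up=lip0+[0,0,95]
segs=[(lip0,ph,0),(up,ph,0,4),((610,10,150),-110,0,11),((600,-60,135),-110,30,4),((592,-120,120),-110,60,4),((592,-172,95),-110,60,3),((592,-172,78),-110,118,8)]
run(S,segs,G,s["qpos"])
E
```

```text
if q is not None:q0=q
            out.append((sh,tu)); print(len(out),"t%.0f"%w[2]
        prev=s
    return cur,q0
1 t0 0.47 0 -0.82 | -0 0 0 tcp [632.  33.  70.]  
2 t0 0.48 0 -0.83 | -0 0 0 tcp [632.  33.  94.]  
3 t0 0.47 0 -0.82 | -0 0 0 tcp [632.  33. 117.]  
4 t0 0.47 0 -0.82 | -0 0 0 tcp [632.  33. 141.]  [ 0.01  0.75  1.33  0.07  1.57 -1.44]
5 t0 -0.3 -0.99 -0.21 | -0.051 -0 0.09 tcp [638.   7. 142.]  
6 t0 -0.32 -0.91 -0.2 | -0.052 0 0.089 tcp [640. -17. 142.]  
7 t0 -0.31 -0.85 -0.21 | -0.051 0 0.09 tcp [639. -40. 143.]  
8 t0 -0.3 -0.77 -0.19 | -0.052 0 0.089 tcp [635. -61. 143.]  
9 t0 -0.28 -0.71 -0.19 | -0.051 0 0.09 tcp [628. -80. 144.]  
10 t0 -0.25 -0.64 -0.17 | -0.052 0 0.09 tcp [620. -95. 144.]  
11 t0 -0.2 -0.59 -0.14 | -0.051 0 0.089 tcp [ 609. -107.  145.]  
12 t0 -0.16 -0.54 -0.12 | -0.052 0 0.09 tcp [ 598. -116.  146.]  
13 t0 -0.11 -0.5 -0.09 | -0.051 0 0.089 tcp [ 586. -121.  146.]  
14 t0 -0.05 -0.47 -0.05 | -0.052 0 0.09 tcp [ 574. -123.  147.]  
15 t0 0.01 -0.46 -0.02 | -0.051 -0 0.09 tcp [ 563. -120.  147.]  [-0.49  0.46  1.86  0.63  1.   -0.53]
16 t8 -
[... 612 characters left out ...]
 -0 tcp [ 568. -205.  230.]  
25 t60 -0.4 0.24 0.61 | -0 0 -0 tcp [ 568. -222.  222.]  
26 t60 -0.4 0.23 0.62 | -0 0 -0 tcp [ 568. -240.  214.]  [-0.14  0.45  1.7  -0.56  1.18  0.47]
27 t67 0.42 0 -0.52 | -0 -0.08 -0 tcp [ 573. -225.  220.]  
28 t74 0.43 0 -0.53 | -0 -0.081 -0 tcp [ 579. -209.  224.]  
29 t82 0.43 0 -0.53 | -0 -0.08 0 tcp [ 585. -194.  225.]  
30 t89 0.45 0 -0.54 | -0 -0.081 0 tcp [ 591. -177.  225.]  
31 t96 0.44 0 -0.55 | -0 -0.08 0 tcp [ 597. -161.  223.]  
32 t104 0.46 0 -0.56 | -0 -0.081 0 tcp [ 603. -144.  218.]  
33 t111 0.45 0 -0.57 | -0 -0.081 0 tcp [ 608. -128.  211.]  
34 t118 0.46 0 -0.58 | -0 -0.08 0 tcp [ 614. -113.  202.]  [ 0.25  0.96  1.47 -1.07  1.93  0.95]
```

Request:
step_arm(moves=[{"tx": 0.47,"ty": 0,"tz": -0.82,"ax": 0,"ay": 0,"az": 0},{"tx": 0.48,"ty": 0,"tz": -0.83,"ax": 0,"ay": 0,"az": 0},{"tx": 0.47,"ty": 0,"tz": -0.82,"ax": 0,"ay": 0,"az": 0},{"tx": 0.47,"ty": 0,"tz": -0.82,"ax": 0,"ay": 0,"az": 0},{"tx": -0.3,"ty": -0.99,"tz": -0.21,"ax": -0.051,"ay": 0,"az": 0.09}])

```text
clock: 22.08
eef_pos: [638.4, 9.7, 144.4]
tcp_rot: [3.141, -0.519, 2.846]
contact_force: [-0.4, -0.6, -2.6]
opening: 0.104
grasp_force: 68.4
```

Request:
step_arm(moves=[{"tx": -0.32,"ty": -0.91,"tz": -0.2,"ax": -0.052,"ay": 0,"az": 0.089},{"tx": -0.31,"ty": -0.85,"tz": -0.21,"ax": -0.051,"ay": 0,"az": 0.09},{"tx": -0.3,"ty": -0.77,"tz": -0.19,"ax": -0.052,"ay": 0,"az": 0.089},{"tx": -0.28,"ty": -0.71,"tz": -0.19,"ax": -0.051,"ay": 0,"az": 0.09},{"tx": -0.25,"ty": -0.64,"tz": -0.17,"ax": -0.052,"ay": 0,"az": 0.09}])

```text
clock: 22.7
eef_pos: [619.4, -96.3, 144.7]
tcp_rot: [-3.141, -0.522, 2.027]
contact_force: [-0.6, 0.7, -2.0]
opening: 0.105
grasp_force: 68.4
```

Request:
step_arm(moves=[{"tx": -0.2,"ty": -0.59,"tz": -0.14,"ax": -0.051,"ay": 0,"az": 0.089},{"tx": -0.16,"ty": -0.54,"tz": -0.12,"ax": -0.052,"ay": 0,"az": 0.09},{"tx": -0.11,"ty": -0.5,"tz": -0.09,"ax": -0.051,"ay": 0,"az": 0.089},{"tx": -0.05,"ty": -0.47,"tz": -0.05,"ax": -0.052,"ay": 0,"az": 0.09},{"tx": 0.01,"ty": -0.46,"tz": -0.02,"ax": -0.051,"ay": 0,"az": 0.09}])

```text
clock: 23.32
eef_pos: [562.1, -120.9, 147.5]
tcp_rot: [-3.14, -0.521, 1.216]
contact_force: [1.1, -0.3, -1.0]
opening: 0.099
grasp_force: 68.4
```

```bash
python3 - <<'E'
from cup import *
im,d,c=snap("wrist","w11"); im,d,c=snap("top","t11")
from plan import *
s=r.sense();S=mk(s["eef_pos"],R.from_euler("xyz",s["tcp_rot"]).as_matrix());C=S@np.linalg.inv(np.load("G.npy"));print("cup base",C[:3,3].round(1),C[:3,2].round(3),"phi",np.degrees(np.arctan2(C[1,0],C[0,0])))
E
```

```text
23.325 q [-0.4907, 0.4611, 1.8598, 0.6266, 0.9992, -0.5299] [ 562.1 -120.9  147.5] [-3.1403 -0.5212  1.2156] F [ 1.1 -0.3 -1. ] op 0.099
23.375 q [-0.4913, 0.458, 1.8666, 0.6285, 0.9963, -0.5259] [ 559.4 -119.8  147.1] [-3.1363 -0.5216  1.207 ] F [-3.7  2.2 -2.8] op 0.101
cup base [589.5 -38.3 104.2] [ 0.003 -0.001  1.   ] phi -110.14501952676494
```

View pics/w11.png

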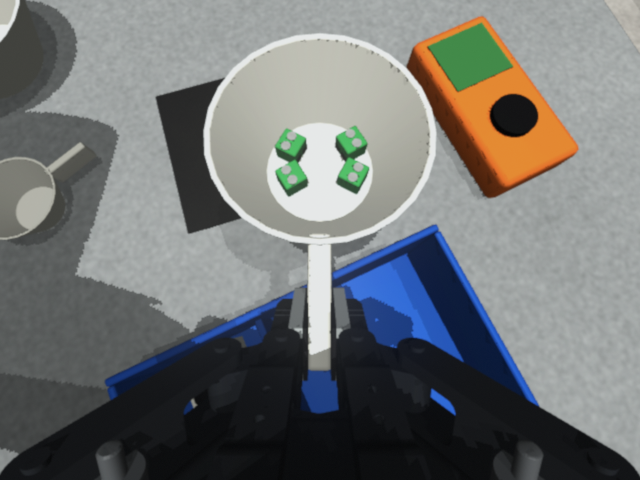

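The wrist view shows the cup upright and level in the grip at (320,140), still with four blocks, over the case.

Request:
step_arm(moves=[{"tx": -0.29,"ty": 0.15,"tz": -0.82,"ax": 0,"ay": -0.083,"az": 0},{"tx": -0.3,"ty": 0.14,"tz": -0.74,"ax": 0,"ay": -0.084,"az": 0},{"tx": -0.32,"ty": 0.15,"tz": -0.65,"ax": 0,"ay": -0.083,"az": 0},{"tx": -0.32,"ty": 0.14,"tz": -0.55,"ax": 0,"ay": -0.083,"az": 0},{"tx": -0.2,"ty": 0.13,"tz": -0.46,"ax": 0,"ay": -0.084,"az": 0}])

```text
clock: 24.05
eef_pos: [560.8, -181.0, 214.7]
tcp_rot: [-3.141, 0.139, 1.224]
contact_force: [-0.8, 0.1, -1.8]
opening: 0.101
grasp_force: 68.5
```

Request:
step_arm(moves=[{"tx": -0.18,"ty": 0.13,"tz": -0.39,"ax": 0,"ay": -0.083,"az": 0},{"tx": -0.14,"ty": 0.13,"tz": -0.31,"ax": 0,"ay": -0.083,"az": 0},{"tx": -0.1,"ty": 0.13,"tz": -0.25,"ax": 0,"ay": -0.084,"az": 0},{"tx": -0.39,"ty": 0.24,"tz": 0.62,"ax": 0,"ay": 0,"az": 0},{"tx": -0.4,"ty": 0.24,"tz": 0.61,"ax": 0,"ay": 0,"az": 0}])

```text
clock: 24.68
eef_pos: [567.9, -223.2, 220.9]
tcp_rot: [-3.138, 0.526, 1.224]
contact_force: [0.4, 0.0, -1.7]
opening: 0.105
grasp_force: 68.5
```

Request:
step_arm(moves=[{"tx": -0.4,"ty": 0.23,"tz": 0.62,"ax": 0,"ay": 0,"az": 0},{"tx": 0,"ty": 0,"tz": 0,"ax": 0,"ay": 0,"az": 0}])

```text
clock: 24.92
eef_pos: [566.0, -242.0, 212.1]
tcp_rot: [-3.138, 0.527, 1.22]
contact_force: [-0.5, -0.1, -1.4]
opening: 0.101
grasp_force: 68.5
```

```bash
python3 - <<'E'
from plan import *
from h import *
im,d,c=snap("side","s12")
s=r.sense();S=mk(s["eef_pos"],R.from_euler("xyz",s["tcp_rot"]).as_matrix());C=S@np.linalg.inv(np.load("G.npy"));print("lip",(C@[-52,0,46,1]).round(1),"tilt",np.degrees(np.arccos(C[2,2])))
E
```

```text
24.925 q [-0.15, 0.4493, 1.6992, -0.5619, 1.1755, 0.4709] [ 566.  -242.   212.1] [-3.1377  0.5266  1.2203] F [-0.5 -0.1 -1.4] op 0.101
lip [ 590.4 -173.7   93.9    1. ] tilt 60.04494109828535
```

View pics/s12.png

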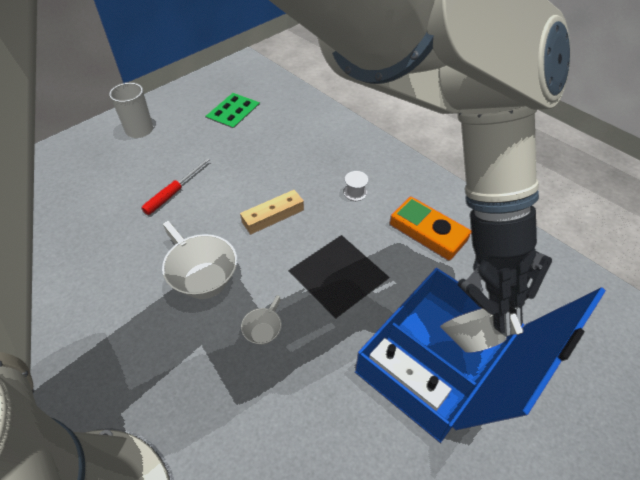

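The side view shows the tilted cup at (475,330) over the wide compartment, with its lip inside the walls and clear of the lid.

Request:
step_arm(moves=[{"tx": 0.42,"ty": 0,"tz": -0.52,"ax": 0,"ay": -0.08,"az": 0},{"tx": 0.43,"ty": 0,"tz": -0.53,"ax": 0,"ay": -0.081,"az": 0},{"tx": 0.43,"ty": 0,"tz": -0.53,"ax": 0,"ay": -0.08,"az": 0},{"tx": 0.45,"ty": 0,"tz": -0.54,"ax": 0,"ay": -0.081,"az": 0},{"tx": 0.44,"ty": 0,"tz": -0.55,"ax": 0,"ay": -0.08,"az": 0}])

```text
clock: 25.6
eef_pos: [596.8, -159.7, 222.4]
tcp_rot: [-3.141, 1.161, 1.222]
contact_force: [0.4, -0.4, -2.1]
opening: 0.105
grasp_force: 68.6
```

Request:
step_arm(moves=[{"tx": 0.46,"ty": 0,"tz": -0.56,"ax": 0,"ay": -0.081,"az": 0},{"tx": 0.45,"ty": 0,"tz": -0.57,"ax": 0,"ay": -0.081,"az": 0},{"tx": 0.46,"ty": 0,"tz": -0.58,"ax": 0,"ay": -0.08,"az": 0},{"tx": 0,"ty": 0,"tz": 0,"ax": 0,"ay": 0,"az": 0},{"tx": 0,"ty": 0,"tz": 0,"ax": 0,"ay": 0,"az": 0}])

```text
clock: 26.22
eef_pos: [613.6, -113.6, 201.5]
tcp_rot: [-3.108, 1.536, 1.255]
contact_force: [-0.2, -0.3, -1.0]
opening: 0.103
grasp_force: 68.7
```

Request:
step_arm(moves=[{"tx": 0,"ty": 0,"tz": 0,"ax": 0,"ay": 0,"az": 0},{"tx": 0,"ty": 0,"tz": 0,"ax": 0,"ay": 0,"az": 0},{"tx": 0,"ty": 0,"tz": 0,"ax": 0,"ay": 0,"az": 0},{"tx": 0,"ty": 0,"tz": 0,"ax": 0,"ay": 0,"az": 0},{"tx": 0,"ty": 0,"tz": 0,"ax": 0,"ay": 0,"az": 0}])

```text
clock: 26.85
eef_pos: [613.3, -113.3, 201.0]
tcp_rot: [-3.082, 1.538, 1.281]
contact_force: [0.4, 0.6, -1.8]
opening: 0.103
grasp_force: 68.7
```

```bash
python3 - <<'E'
from plan import *
from h import *
s=r.sense();S=mk(s["eef_pos"],R.from_euler("xyz",s["tcp_rot"]).as_matrix());G=np.load("G.npy");C=S@np.linalg.inv(G);lip=(C@[-52,0,46,1])[:3];print(s["qpos"].round(2),"lip",lip.round(1),"tilt",np.degrees(np.arccos(C[2,2])))
for n in("side","wrist"):
    im,d,c=snap(n,n[0]+"13");P=cloud(c,d); g=(im[...,1]-im[...,0]>50)&(im[...,1]-im[...,2]>20)&(P[...,1]<-60)
    for ce,st in blobs(g,4): print(n,ce.round(0),st[4],P[int(ce[1]),int(ce[0])].round(0))
ph=-110
segs=[(lip,ph,118),((592,-172,95),ph,60,7),((592,-115,120),ph,60,3),((600,-55,140),ph,0,8),((600,0,160),-7.7,0,11),((494.5,51.3,148),-7.7,0,5)]
run(S,segs,G,s["qpos"])
E
```

```text
[ 0.25  0.96  1.47 -1.08  1.92  0.95] lip [ 591.3 -171.9   77.3] tilt 118.01602564325734
26.85 q [0.2489, 0.9554, 1.4674, -1.0765, 1.9242, 0.9502] [ 613.3 -113.3  201. ] [-3.0824  1.5381  1.2807] F [ 0.4  0.6 -1.8] op 0.103
26.9 q [0.2489, 0.9555, 1.4674, -1.0765, 1.9243, 0.9502] [ 613.3 -113.3  201. ] [-3.0801  1.5382  1.283 ] F [-0.3 -0.2 -0.3] op 0.102
1 t110 -0.43 -0.01 0.73 | -0 0.092 0.001 tcp [ 607. -131.  211.]  
2 t101 -0.44 0.01 0.71 | -0 0.092 0 tcp [ 600. -149.  219.]  
3 t93 -0.42 0 0.69 | -0 0.092 -0 tcp [ 594. -167.  223.]  
4 t85 -0.43 0.01 0.69 | -0 0.092 -0 tcp [ 587. -187.  225.]  
5 t77 -0.41 0 0.67 | -0 0.092 -0 tcp [ 580. -205.  224.]  
6 t68 -0.41 0.01 0.66 | -0 0.093 -0 tcp [ 574. -223.  220.]  
7 t60 -0.39 -0 0.65 | -0 0.092 -0 tcp [ 568. -240.  214.]  [-0.14  0.45  1.7  -0.56  1.18  0.47]
8 t60 0.45 -0.26 -0.65 | -0 -0 -0 tcp [ 568. -221.  222.]  
9 t60 0.45 -0.26 -0.65 | -0 -0 -0 tcp [ 568. -202.  230.]  
10 t60 0.45 -0.26 -0.64 | -0 -0 -0 tcp [ 568. -183.  239.]  [-0.05  0.41  1.69 -0.53  1.25  0.52]
11 t52 -0.1 -0.07 0.42 | -0 0.083 -0 tcp [ 564. -189.  2
[... 819 characters left out ...]
 0.052 0 -0.089 tcp [ 681. -137.  148.]  
25 t0 0.24 1.02 0.06 | 0.051 0 -0.09 tcp [ 699. -117.  150.]  !! 
26 t0 0.22 1.03 0.04 | 0.051 0 -0.089 tcp [713. -95. 152.]  !! 
27 t0 0.21 1.06 0.04 | 0.052 0 -0.09 tcp [724. -71. 153.]  !! 
28 t0 0.17 1.08 0.02 | 0.051 0 -0.09 tcp [733. -45. 155.]  !! 
29 t0 0.16 1.08 0 | 0.052 0 -0.089 tcp [737. -18. 157.]  !! [-0.04  0.9   0.99  0.05  1.76 -1.48]
30 t0 0.72 0.3 0.53 | -0 0 -0 tcp [716.  -8. 155.]  
31 t0 0.73 0.29 0.52 | -0 0 -0 tcp [695.   2. 152.]  
32 t0 0.72 0.29 0.53 | -0 0 -0 tcp [674.  13. 150.]  
33 t0 0.73 0.3 0.53 | -0 0 -0 tcp [653.  23. 147.]  
34 t0 0.72 0.29 0.52 | -0 0 -0 tcp [632.  33. 145.]  [ 0.02  0.74  1.33  0.07  1.58 -1.44]
```

Request:
step_arm(moves=[{"tx": -0.43,"ty": 0,"tz": 0.73,"ax": 0,"ay": 0.092,"az": 0},{"tx": -0.44,"ty": 0,"tz": 0.71,"ax": 0,"ay": 0.092,"az": 0},{"tx": -0.42,"ty": 0,"tz": 0.69,"ax": 0,"ay": 0.092,"az": 0},{"tx": -0.43,"ty": 0,"tz": 0.69,"ax": 0,"ay": 0.092,"az": 0},{"tx": -0.41,"ty": 0,"tz": 0.67,"ax": 0,"ay": 0.092,"az": 0}])

```text
clock: 27.58
eef_pos: [580.0, -205.1, 224.7]
tcp_rot: [-3.141, 0.811, 1.223]
contact_force: [-0.4, -0.4, -1.0]
opening: 0.106
grasp_force: 68.6
```

Request:
step_arm(moves=[{"tx": -0.41,"ty": 0,"tz": 0.66,"ax": 0,"ay": 0.093,"az": 0},{"tx": -0.39,"ty": 0,"tz": 0.65,"ax": 0,"ay": 0.092,"az": 0},{"tx": 0.45,"ty": -0.26,"tz": -0.65,"ax": 0,"ay": 0,"az": 0},{"tx": 0.45,"ty": -0.26,"tz": -0.65,"ax": 0,"ay": 0,"az": 0},{"tx": 0.45,"ty": -0.26,"tz": -0.64,"ax": 0,"ay": 0,"az": 0}])

```text
clock: 28.2
eef_pos: [567.6, -180.1, 238.8]
tcp_rot: [-3.138, 0.526, 1.225]
contact_force: [-0.3, 1.3, -0.9]
opening: 0.101
grasp_force: 68.6
```

```bash
python3 - <<'E'
from plan import *
from h import *
s=r.sense();S=mk(s["eef_pos"],R.from_euler("xyz",s["tcp_rot"]).as_matrix());G=np.load("G.npy");C=S@np.linalg.inv(G);lip=(C@[-52,0,46,1])[:3];print(s["qpos"].round(2),"lip",lip.round(1),"tilt",np.degrees(np.arccos(C[2,2])))
for n in("top","side"):
    im,d,c=snap(n,n[0]+"14");P=cloud(c,d); g=(im[...,1]-im[...,0]>50)&(im[...,1]-im[...,2]>20)&(P[...,1]<60)&(P[...,0]<740)
    for ce,st in blobs(g,4): print(n,ce.round(0),st[4],P[int(ce[1]),int(ce[0])].round(0))
a=-7.7; l0=np.array([546-52*np.cos(d2(a)),44.3-52*np.sin(d2(a)),49])
segs=[(lip,-110,60),((600,-60,135),-110,30,4),((610,10,150),-110,0,4),(l0+[0,0,95],a,0,11),(l0+[0,0,8],a,0,5)]
run(S,segs,G,s["qpos"])
E
```

```text
[-0.05  0.41  1.69 -0.53  1.26  0.52] lip [ 591.4 -112.4  120.1] tilt 60.02395430314053
28.2 q [-0.0512, 0.4113, 1.6916, -0.5287, 1.2551, 0.5187] [ 567.6 -180.1  238.8] [-3.1385  0.526   1.2248] F [-0.3  1.3 -0.9] op 0.101
top [360. 148.] 48 [739.  44.  35.]
top [454. 206.] 16 [ 627. -136.   19.]
top [459. 207.] 5 [ 625. -148.   19.]
28.25 q [-0.0483, 0.4101, 1.6907, -0.5271, 1.2562, 0.5193] [ 568.3 -178.1  239.7] [-3.1398  0.5246  1.2252] F [ 0.4  2.3 -0.5] op 0.102
side [403. 215.] 7 [738.  55.  37.]
side [409. 219.] 5 [737.  41.  36.]
side [442. 315.] 13 [ 623. -138.   17.]
side [433. 318.] 40 [ 604. -130.   20.]
side [448. 320.] 50 [ 620. -154.   20.]
1 t52 0.07 -0.11 0.27 | -0.001 0.084 0.001 tcp [ 564. -181.  232.]  
2 t45 0.12 -0.1 0.32 | -0 0.083 0 tcp [ 562. -180.  224.]  
3 t38 0.16 -0.1 0.38 | -0 0.083 0 tcp [ 560. -178.  213.]  
4 t30 0.19 -0.1 0.44 | -0 0.084 0 tcp [ 559. -174.  202.]  [-0.3   0.35  1.77 -0.    1.02  0.05]
5 t22 0.39 -0.14 0.51 | -0 0.083 0 tcp [ 559. -164.  189.]  
6 t15 0.4 -0.15 0.59 | -0.001 0.083 0 tcp [ 559. -152.  176.]  
7 t8 0.4 -0.14 0.69 | 0 0
[... 439 characters left out ...]
]  
14 t0 0.34 0.58 0.22 | 0.051 0 -0.089 tcp [628. -80. 144.]  
15 t0 0.37 0.65 0.24 | 0.052 0 -0.09 tcp [635. -61. 143.]  
16 t0 0.4 0.7 0.25 | 0.051 0 -0.089 tcp [639. -40. 143.]  
17 t0 0.43 0.78 0.27 | 0.052 0 -0.09 tcp [640. -17. 142.]  
18 t0 0.44 0.84 0.28 | 0.051 0 -0.09 tcp [638.   7. 142.]  
19 t0 0.44 0.92 0.28 | 0.052 0 -0.089 tcp [632.  33. 141.]  [ 0.02  0.75  1.33  0.07  1.57 -1.44]
20 t0 -0.35 -0 0.6 | -0 0 -0 tcp [632.  33. 124.]  
21 t0 -0.34 -0 0.61 | -0 0 -0 tcp [632.  33. 106.]  
22 t0 -0.35 -0 0.6 | -0 0 -0 tcp [632.  33.  89.]  
23 t0 -0.35 -0 0.6 | -0 0 -0 tcp [632.  33.  72.]  
24 t0 -0.34 -0 0.61 | -0 0 -0 tcp [632.  33.  54.]  [ 0.02  0.85  1.36  0.07  1.45 -1.45]
```

Request:
step_arm(moves=[{"tx": 0.07,"ty": -0.11,"tz": 0.27,"ax": 0,"ay": 0.084,"az": 0},{"tx": 0.12,"ty": -0.1,"tz": 0.32,"ax": 0,"ay": 0.083,"az": 0},{"tx": 0.16,"ty": -0.1,"tz": 0.38,"ax": 0,"ay": 0.083,"az": 0},{"tx": 0.19,"ty": -0.1,"tz": 0.44,"ax": 0,"ay": 0.084,"az": 0},{"tx": 0.39,"ty": -0.14,"tz": 0.51,"ax": 0,"ay": 0.083,"az": 0}])

```text
clock: 28.92
eef_pos: [558.9, -165.5, 188.7]
tcp_rot: [-3.14, -0.133, 1.223]
contact_force: [-0.3, 0.3, -2.2]
opening: 0.108
grasp_force: 68.6
```

Request:
step_arm(moves=[{"tx": 0.4,"ty": -0.15,"tz": 0.59,"ax": 0,"ay": 0.083,"az": 0},{"tx": 0.4,"ty": -0.14,"tz": 0.69,"ax": 0,"ay": 0.084,"az": 0},{"tx": 0.39,"ty": -0.15,"tz": 0.79,"ax": 0,"ay": 0.083,"az": 0},{"tx": 0.05,"ty": 0.45,"tz": 0.05,"ax": 0.052,"ay": 0,"az": -0.089},{"tx": 0.12,"ty": 0.46,"tz": 0.09,"ax": 0.051,"ay": 0,"az": -0.09}])

```text
clock: 29.55
eef_pos: [585.5, -123.0, 145.0]
tcp_rot: [-3.137, -0.523, 1.55]
contact_force: [0.4, 0.3, -1.4]
opening: 0.102
grasp_force: 68.7
```

Request:
step_arm(moves=[{"tx": 0.17,"ty": 0.47,"tz": 0.13,"ax": 0.052,"ay": 0,"az": -0.089},{"tx": 0.24,"ty": 0.5,"tz": 0.16,"ax": 0.051,"ay": 0,"az": -0.09},{"tx": 0.28,"ty": 0.54,"tz": 0.19,"ax": 0.052,"ay": 0,"az": -0.09},{"tx": 0.34,"ty": 0.58,"tz": 0.22,"ax": 0.051,"ay": 0,"az": -0.089},{"tx": 0.37,"ty": 0.65,"tz": 0.24,"ax": 0.052,"ay": 0,"az": -0.09}])

```text
clock: 30.18
eef_pos: [635.1, -62.3, 142.2]
tcp_rot: [-3.139, -0.525, 2.364]
contact_force: [0.1, 0.7, -0.3]
opening: 0.106
grasp_force: 68.7
```

Request:
step_arm(moves=[{"tx": 0.4,"ty": 0.7,"tz": 0.25,"ax": 0.051,"ay": 0,"az": -0.089},{"tx": 0.43,"ty": 0.78,"tz": 0.27,"ax": 0.052,"ay": 0,"az": -0.09},{"tx": 0.44,"ty": 0.84,"tz": 0.28,"ax": 0.051,"ay": 0,"az": -0.09},{"tx": 0.44,"ty": 0.92,"tz": 0.28,"ax": 0.052,"ay": 0,"az": -0.089},{"tx": 0,"ty": 0,"tz": 0,"ax": 0,"ay": 0,"az": 0}])

```text
clock: 30.8
eef_pos: [631.3, 34.8, 140.4]
tcp_rot: [3.141, -0.525, 3.014]
contact_force: [0.1, -0.5, -2.4]
opening: 0.1
grasp_force: 68.7
```

```bash
python3 - <<'E'
from plan import *
from h import *
s=r.sense();S=mk(s["eef_pos"],R.from_euler("xyz",s["tcp_rot"]).as_matrix());G=np.load("G.npy");C=S@np.linalg.inv(G);print("cup",C.round(3).tolist())
im,d,c=snap("wrist","w15"); im,d,c=snap("top","t15");P=cloud(c,d); g=(im[...,1]-im[...,0]>50)&(im[...,1]-im[...,2]>20)&(P[...,1]<60)&(P[...,0]<740)
for ce,st in blobs(g,4): print(ce.round(0),st[4],P[int(ce[1]),int(ce[0])].round(0))
im=cv2.imread("pics/w15.png");t=cv2.imread("pics/t15.png")[120:320,300:640]; cv2.imwrite("pics/c15.png",np.hstack([cv2.resize(im,(400,300)),cv2.resize(t,(400,300))]))
E
```

```text
cup [[0.992, 0.128, 0.003, 545.202], [-0.128, 0.992, -0.001, 45.5], [-0.004, 0.0, 1.0, 97.618], [0.0, 0.0, 0.0, 1.0]]
30.8 q [0.0163, 0.7511, 1.3335, 0.0725, 1.5775, -1.4457] [631.3  34.8 140.4] [ 3.141  -0.5251  3.0142] F [ 0.1 -0.5 -2.4] op 0.1
30.85 q [0.0137, 0.751, 1.3335, 0.0724, 1.5773, -1.4446] [631.5  33.2 140.5] [-3.1415 -0.5248  3.0102] F [-1.  -1.  -1.2] op 0.095
```

View pics/c15.png

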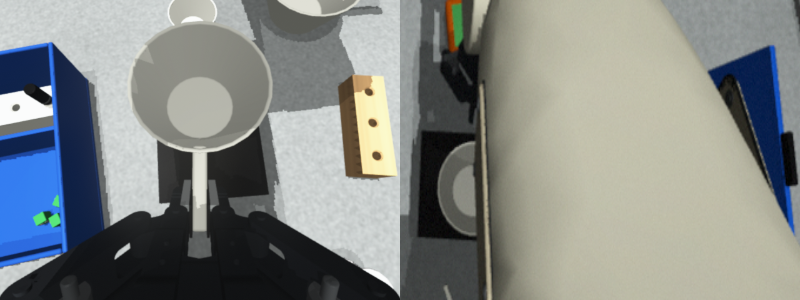

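The left half of the picture (wrist) shows the cup empty, above the mat, with green blocks in the compartment at (45,215). In the right half (top) the arm hides the case.

Request:
step_arm(moves=[{"tx": -0.4,"ty": 0,"tz": 0.69,"ax": 0,"ay": 0,"az": 0},{"tx": -0.4,"ty": 0,"tz": 0.69,"ax": 0,"ay": 0,"az": 0},{"tx": -0.4,"ty": 0,"tz": 0.69,"ax": 0,"ay": 0,"az": 0},{"tx": -0.4,"ty": 0,"tz": 0.69,"ax": 0,"ay": 0,"az": 0},{"tx": -0.2,"ty": 0,"tz": 0.35,"ax": 0,"ay": 0,"az": 0}])

```text
clock: 31.52
eef_pos: [631.1, 30.8, 49.3]
tcp_rot: [3.141, -0.526, 3.007]
contact_force: [0.8, -0.3, -1.6]
opening: 0.101
grasp_force: 68.7
```

Request:
step_arm(moves=[{"tx": -0.05,"ty": 0,"tz": 0.08,"ax": 0,"ay": 0,"az": 0},{"tx": -0.03,"ty": 0,"tz": 0.05,"ax": 0,"ay": 0,"az": 0},{"tx": 0,"ty": 0,"tz": 0,"ax": 0,"ay": 0,"az": 0}])

```text
clock: 31.9
eef_pos: [632.3, 31.0, 48.1]
tcp_rot: [3.14, -0.523, 3.008]
contact_force: [-0.4, -0.5, -1.5]
opening: 0.106
grasp_force: 68.7
```

Request:
step_arm(moves=[{"tx": -0.03,"ty": 0,"tz": 0.05,"ax": 0,"ay": 0,"az": 0},{"tx": -0.02,"ty": 0,"tz": 0.04,"ax": 0,"ay": 0,"az": 0},{"tx": 0,"ty": 0,"tz": 0,"ax": 0,"ay": 0,"az": 0}])

```text
clock: 32.28
eef_pos: [632.3, 31.0, 46.0]
tcp_rot: [3.14, -0.523, 3.007]
contact_force: [2.1, -0.1, 4.8]
opening: 0.103
grasp_force: 69.8
```

Request:
step_arm(moves=[{"tx": 0,"ty": 0,"tz": 0,"ax": 0,"ay": 0,"az": 0},{"tx": 0,"ty": 0,"tz": 0,"ax": 0,"ay": 0,"az": 0},{"tx": 0,"ty": 0,"tz": 0,"ax": 0,"ay": 0,"az": 0},{"tx": 0.2,"ty": 0,"tz": -0.35,"ax": 0,"ay": 0,"az": 0},{"tx": 0.45,"ty": 0,"tz": -0.8,"ax": 0,"ay": 0,"az": 0}], gripper=0.4)

```text
clock: 32.9
eef_pos: [631.6, 30.9, 78.4]
tcp_rot: [3.141, -0.526, 3.007]
contact_force: [-0.3, 0.6, 1.4]
opening: 0.396
grasp_force: 0.0
```

Request:
step_arm(moves=[{"tx": 0.48,"ty": 0,"tz": -0.86,"ax": 0,"ay": 0,"az": 0},{"tx": 0.48,"ty": 0,"tz": -0.86,"ax": 0,"ay": 0,"az": 0},{"tx": 0.48,"ty": 0,"tz": -0.86,"ax": 0,"ay": 0,"az": 0},{"tx": 0.48,"ty": 0,"tz": -0.86,"ax": 0,"ay": 0,"az": 0},{"tx": 0.48,"ty": 0,"tz": -0.86,"ax": 0,"ay": 0,"az": 0}])

```text
clock: 33.52
eef_pos: [634.0, 30.5, 203.1]
tcp_rot: [3.14, -0.523, 3.007]
contact_force: [-0.1, -0.5, 0.9]
opening: 0.401
grasp_force: 0.0
```

Request:
step_arm(moves=[{"tx": 0,"ty": 0,"tz": 0,"ax": 0,"ay": -0.111,"az": 0},{"tx": 0,"ty": 0,"tz": 0,"ax": 0,"ay": -0.111,"az": 0},{"tx": 0,"ty": 0,"tz": 0,"ax": 0,"ay": -0.111,"az": 0},{"tx": 0,"ty": 0,"tz": -0.9,"ax": 0,"ay": 0,"az": -0.07},{"tx": 0,"ty": 0,"tz": -0.9,"ax": 0,"ay": 0,"az": -0.07}], gripper=0)

```text
clock: 34.15
eef_pos: [633.1, 30.6, 248.0]
tcp_rot: [3.14, -0.0, -3.053]
contact_force: [-0.0, 0.5, -0.8]
opening: 0.001
grasp_force: 0.0
```

Request:
step_arm(moves=[{"tx": 0,"ty": 0,"tz": -0.9,"ax": 0,"ay": 0,"az": 0},{"tx": 0,"ty": 0,"tz": -0.9,"ax": 0,"ay": 0,"az": 0},{"tx": 0,"ty": 0,"tz": -0.9,"ax": 0,"ay": 0,"az": 0},{"tx": 0,"ty": 0,"tz": 0,"ax": 0,"ay": 0,"az": 0}])

```text
clock: 34.65
eef_pos: [634.8, 30.4, 316.3]
tcp_rot: [3.141, 0.003, -3.057]
contact_force: [0.6, -0.1, 0.3]
opening: -0.0
grasp_force: 0.0
```

```bash
python3 - <<'E'
from cup import *
im,d,c=snap("side","s16"); find_cup(im,d,c)
P=cloud(c,d); g=(im[...,1]-im[...,0]>50)&(im[...,1]-im[...,2]>20)&(P[...,1]<60)&(P[...,0]<730)
for ce,st in blobs(g,4): print(ce.round(0),st[4],P[int(ce[1]),int(ce[0])].round(0))
# lid plane
m=(im[...,2]-im[...,0]>50)&(P[...,2]>110)&(P[...,2]<260)&(P[...,1]<-250)&(P[...,1]>-340); Q=P[m]; A=np.c_[Q[:,0],Q[:,2],np.ones(len(Q))]; k=np.linalg.lstsq(A,Q[:,1],rcond=None)[0]; print("y = ",k,"lid angle from shut",90+np.degrees(np.arctan(-k[1])),"y at x560,z79",k@[560,79,1],len(Q),Q.min(0),Q.max(0))
E
```

```text
34.65 q [0.045, 0.3193, 1.5457, 0.0012, 1.2732, -1.6112] [634.8  30.4 316.3] [ 3.1406  0.0035 -3.0565] F [ 0.6 -0.1  0.3] op -0.0
cup 346 [545.7  42.4] 11.067299333690176 handle 148 [623.6  30.1  44. ] -8.968466507994968
[439. 309.] 102 [ 630. -125.   14.]
[433. 318.] 45 [ 605. -130.   18.]
[448. 321.] 53 [ 621. -153.   18.]
y =  [ 8.83597774e-02 -3.32026834e-01 -2.85711512e+02] lid angle from shut 108.36755120679004 y at x560,z79 -262.4601568127201 6262 [ 451.11978362 -330.29513263  110.02199208] [ 673.34086711 -264.86657692  250.92805955]
```

View pics/s16.png

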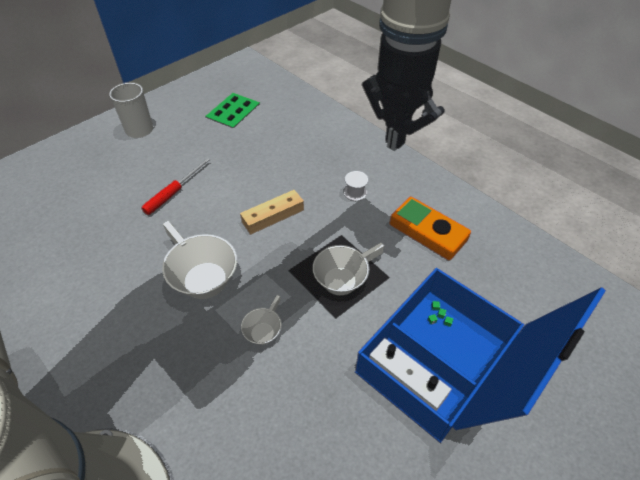

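The side view shows the empty cup upright on the mat at (340,270) and all four blocks in the wide compartment around (440,313). Both plugs are seated, and the lid is still open with its tab at (572,343).

Request:
step_arm(moves=[{"tx": 0.25,"ty": -0.97,"tz": 0,"ax": 0,"ay": 0,"az": 0},{"tx": 0.25,"ty": -0.97,"tz": 0,"ax": 0,"ay": 0,"az": 0},{"tx": 0.25,"ty": -0.97,"tz": 0,"ax": 0,"ay": 0,"az": 0},{"tx": 0.25,"ty": -0.97,"tz": 0,"ax": 0,"ay": 0,"az": 0},{"tx": 0.25,"ty": -0.97,"tz": 0,"ax": 0,"ay": 0,"az": 0}])

```text
clock: 35.33
eef_pos: [612.3, -93.7, 312.1]
tcp_rot: [3.14, -0.003, -3.056]
contact_force: [-0.7, -0.4, 0.5]
opening: 0.001
grasp_force: 0.0
```

Request:
step_arm(moves=[{"tx": 0.25,"ty": -0.97,"tz": 0,"ax": 0,"ay": 0,"az": 0},{"tx": 0.25,"ty": -0.97,"tz": 0,"ax": 0,"ay": 0,"az": 0},{"tx": 0.25,"ty": -0.97,"tz": 0,"ax": 0,"ay": 0,"az": 0},{"tx": 0.25,"ty": -0.97,"tz": 0,"ax": 0,"ay": 0,"az": 0},{"tx": 0.25,"ty": -0.97,"tz": 0,"ax": 0,"ay": 0,"az": 0}])

```text
clock: 35.95
eef_pos: [591.6, -217.0, 312.0]
tcp_rot: [3.14, -0.003, -3.056]
contact_force: [0.4, 0.4, -0.0]
opening: 0.001
grasp_force: 0.0
```

Request:
step_arm(moves=[{"tx": 0.25,"ty": -0.97,"tz": 0,"ax": 0,"ay": 0,"az": 0},{"tx": 0.25,"ty": -0.97,"tz": 0,"ax": 0,"ay": 0,"az": 0},{"tx": 0.25,"ty": -0.97,"tz": 0,"ax": 0,"ay": 0,"az": 0},{"tx": 0.25,"ty": -0.97,"tz": 0,"ax": 0,"ay": 0,"az": 0},{"tx": 0.25,"ty": -0.97,"tz": 0,"ax": 0,"ay": 0,"az": 0}])

```text
clock: 36.58
eef_pos: [571.2, -341.4, 312.9]
tcp_rot: [3.14, -0.001, -3.056]
contact_force: [0.7, -0.0, 0.4]
opening: -0.0
grasp_force: 0.0
```

Request:
step_arm(moves=[{"tx": 0.25,"ty": -0.95,"tz": 0,"ax": 0,"ay": 0,"az": 0},{"tx": 0,"ty": 0,"tz": 0.9,"ax": 0,"ay": 0,"az": 0},{"tx": 0,"ty": 0,"tz": 0.9,"ax": 0,"ay": 0,"az": 0},{"tx": 0,"ty": 0,"tz": 0.9,"ax": 0,"ay": 0,"az": 0},{"tx": 0,"ty": 0,"tz": 0.5,"ax": 0,"ay": 0,"az": 0}])

```text
clock: 37.2
eef_pos: [566.8, -364.6, 231.8]
tcp_rot: [3.14, -0.002, -3.057]
contact_force: [-0.3, -0.4, 0.4]
opening: -0.001
grasp_force: 0.0
```

```bash
python3 - <<'E'
from h import *
s=r.sense(); p=s["eef_pos"]; print(s["clock"],s["qpos"].round(2),p.round(1),s["tcp_rot"].round(3),s["contact_force"].round(1))
o=np.array([.087,-.996]); h=np.array([560,-263.5]); X0=(p[:2]-h)@o; Z0=p[2]-25; print("X,Z tip",X0,Z0)
th=np.r_[np.arange(110,29,-5),np.arange(27,2,-3),1.5,0]; s_,w=150,14; X,Z=X0,Z0
for i,t in enumerate(np.radians(th)):
    x=-s_*np.cos(t)+(8+w*np.sin(t))*np.sin(t); z=79+s_*np.sin(t)+(8+w*np.sin(t))*np.cos(t)
    a,b=round((X-x)/25,2),round((Z-z)/25,2); X-=a*25;Z-=b*25; print(i+1,th[i],"ty",a,"tz",b)
E
```

```text
37.2 [-0.57  0.45  1.54  0.    1.15 -2.23] [ 566.8 -364.6  231.8] [ 3.140e+00 -2.000e-03 -3.057e+00] [-0.3 -0.4  0.4]
X,Z tip 101.26383657807034 206.8079318511933
1 110.0 ty 1.2 tz -0.24
2 105.0 ty 0.47 tz -0.22
3 100.0 ty 0.48 tz -0.19
4 95.0 ty 0.5 tz -0.14
5 90.0 ty 0.52 tz -0.1
6 85.0 ty 0.53 tz -0.05
7 80.0 ty 0.53 tz -0.01
8 75.0 ty 0.54 tz 0.04
9 70.0 ty 0.54 tz 0.09
10 65.0 ty 0.53 tz 0.14
11 60.0 ty 0.51 tz 0.19
12 55.0 ty 0.5 tz 0.24
13 50.0 ty 0.48 tz 0.28
14 45.0 ty 0.46 tz 0.33
15 40.0 ty 0.42 tz 0.37
16 35.0 ty 0.39 tz 0.42
17 30.0 ty 0.35 tz 0.44
18 27.0 ty 0.19 tz 0.29
19 24.0 ty 0.17 tz 0.29
20 21.0 ty 0.16 tz 0.31
21 18.0 ty 0.13 tz 0.31
22 15.0 ty 0.13 tz 0.32
23 12.0 ty 0.1 tz 0.33
24 9.0 ty 0.08 tz 0.33
25 6.0 ty 0.07 tz 0.34
26 3.0 ty 0.04 tz 0.34
27 1.5 ty 0.02 tz 0.17
28 0.0 ty 0.01 tz 0.17
```

Request:
step_arm(moves=[{"tx": 0,"ty": 0.6,"tz": -0.12,"ax": 0,"ay": 0,"az": 0},{"tx": 0,"ty": 0.3,"tz": -0.06,"ax": 0,"ay": 0,"az": 0},{"tx": 0,"ty": 0.3,"tz": -0.06,"ax": 0,"ay": 0,"az": 0},{"tx": 0,"ty": 0.24,"tz": -0.11,"ax": 0,"ay": 0,"az": 0},{"tx": 0,"ty": 0.23,"tz": -0.11,"ax": 0,"ay": 0,"az": 0}])

```text
clock: 37.83
eef_pos: [563.9, -322.2, 245.1]
tcp_rot: [3.141, -0.0, -3.056]
contact_force: [0.2, -2.3, -1.0]
opening: -0.003
grasp_force: 1.1
```

Request:
step_arm(moves=[{"tx": 0,"ty": 0.48,"tz": -0.19,"ax": 0,"ay": 0,"az": 0},{"tx": 0,"ty": 0.5,"tz": -0.14,"ax": 0,"ay": 0,"az": 0},{"tx": 0,"ty": 0.52,"tz": -0.1,"ax": 0,"ay": 0,"az": 0},{"tx": 0,"ty": 0.53,"tz": -0.05,"ax": 0,"ay": 0,"az": 0},{"tx": 0,"ty": 0.53,"tz": -0.01,"ax": 0,"ay": 0,"az": 0}])

```text
clock: 38.45
eef_pos: [558.3, -257.8, 257.1]
tcp_rot: [3.141, -0.001, -3.056]
contact_force: [-0.4, -2.1, -1.0]
opening: 0.0
grasp_force: 1.1
```

```bash
cat > lid.py <<'E'
from h import *
def lid(tag):
    im,d,c=snap("side",tag); P=cloud(c,d)
    h=np.array([560,-263.5]); o=np.array([.087,-.996]); a=(P[...,:2]-h)@o; v=(P[...,:2]-h)@[.996,.087]
    m=(im[...,2]-im[...,0]>40)&(P[...,2]>84)&(P[...,2]<275)&(a>-200)&(a<80)&(np.abs(v)<108)&(np.hypot(a,P[...,2]-79)<172)
    an=np.degrees(np.arctan2(P[...,2][m]-79,-a[m])); print("lid angles",m.sum(),np.percentile(an,[5,50,95]).round(1))
E
python3 -c "
from lid import *
lid('s17')"
```

```text
38.45 q [-0.4353, 0.3372, 1.6543, 0.0007, 1.1511, -2.0917] [ 558.3 -257.8  257.1] [ 3.1406e+00 -6.0000e-04 -3.0563e+00] F [-0.4 -2.1 -1. ] op 0.0
lid angles 2859 [ 81.6  85.6 110. ]
```

Contact is light (about 2 N) and the lid is following. I'll carry on.

Request:
step_arm(moves=[{"tx": 0,"ty": 0.54,"tz": 0.04,"ax": 0,"ay": 0,"az": 0},{"tx": 0,"ty": 0.54,"tz": 0.09,"ax": 0,"ay": 0,"az": 0},{"tx": 0,"ty": 0.53,"tz": 0.14,"ax": 0,"ay": 0,"az": 0},{"tx": 0,"ty": 0.51,"tz": 0.19,"ax": 0,"ay": 0,"az": 0},{"tx": 0,"ty": 0.5,"tz": 0.24,"ax": 0,"ay": 0,"az": 0}])

```text
clock: 39.12
eef_pos: [552.6, -192.5, 239.2]
tcp_rot: [3.14, -0.001, -3.056]
contact_force: [0.7, -1.9, 0.0]
opening: -0.001
grasp_force: 0.8
```

Request:
step_arm(moves=[{"tx": 0,"ty": 0.48,"tz": 0.28,"ax": 0,"ay": 0,"az": 0},{"tx": 0,"ty": 0.46,"tz": 0.33,"ax": 0,"ay": 0,"az": 0},{"tx": 0,"ty": 0.42,"tz": 0.37,"ax": 0,"ay": 0,"az": 0},{"tx": 0,"ty": 0.39,"tz": 0.42,"ax": 0,"ay": 0,"az": 0},{"tx": 0,"ty": 0.35,"tz": 0.44,"ax": 0,"ay": 0,"az": 0}])

```text
clock: 39.75
eef_pos: [548.2, -140.4, 192.9]
tcp_rot: [3.14, -0.001, -3.056]
contact_force: [-0.5, -1.6, 0.4]
opening: 0.001
grasp_force: 0.6
```

```bash
python3 -c "
from lid import *
lid('s18')"
```

```text
39.75 q [-0.254, 0.3324, 1.8201, 0.0011, 0.9903, -1.9106] [ 548.2 -140.4  192.9] [ 3.1403e+00 -8.0000e-04 -3.0564e+00] F [-0.5 -1.6  0.4] op 0.001
lid angles 11705 [34.2 38.4 73.3]
```

View pics/s18.png

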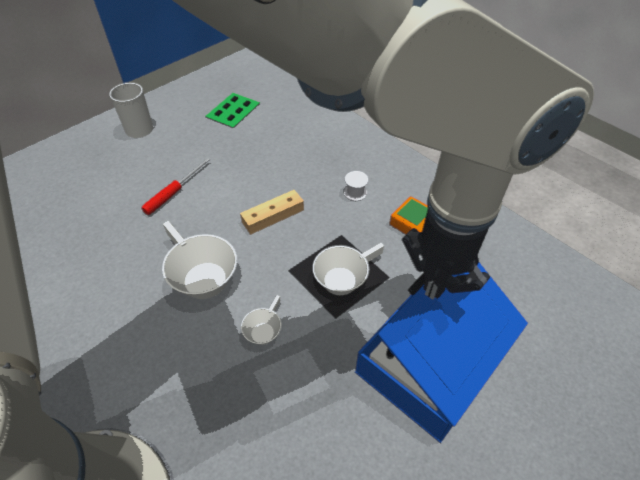

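The side view shows the lid about 35° from shut, with the fingertips near its free edge at (430,290). The cup is still upright on the mat.

Request:
step_arm(moves=[{"tx": 0,"ty": 0.19,"tz": 0.29,"ax": 0,"ay": 0,"az": 0},{"tx": 0,"ty": 0.17,"tz": 0.29,"ax": 0,"ay": 0,"az": 0},{"tx": 0,"ty": 0.16,"tz": 0.31,"ax": 0,"ay": 0,"az": 0},{"tx": 0,"ty": 0.13,"tz": 0.31,"ax": 0,"ay": 0,"az": 0},{"tx": 0,"ty": 0.13,"tz": 0.32,"ax": 0,"ay": 0,"az": 0}])

```text
clock: 40.42
eef_pos: [546.6, -121.5, 155.2]
tcp_rot: [3.141, -0.001, -3.057]
contact_force: [0.1, -0.8, 1.3]
opening: -0.0
grasp_force: 0.5
```

Request:
step_arm(moves=[{"tx": 0,"ty": 0.1,"tz": 0.33,"ax": 0,"ay": 0,"az": 0},{"tx": 0,"ty": 0.08,"tz": 0.33,"ax": 0,"ay": 0,"az": 0},{"tx": 0,"ty": 0.04,"tz": 0.2,"ax": 0,"ay": 0,"az": 0},{"tx": 0,"ty": 0.03,"tz": 0.14,"ax": 0,"ay": 0,"az": 0},{"tx": 0,"ty": 0.02,"tz": 0.14,"ax": 0,"ay": 0,"az": 0}])

```text
clock: 41.05
eef_pos: [546.0, -114.9, 127.0]
tcp_rot: [3.14, -0.001, -3.056]
contact_force: [-0.3, 0.4, 1.5]
opening: 0.002
grasp_force: 0.4
```

Request:
step_arm(moves=[{"tx": 0,"ty": 0.02,"tz": 0.12,"ax": 0,"ay": 0,"az": 0},{"tx": 0,"ty": 0,"tz": 0.1,"ax": 0,"ay": 0,"az": 0},{"tx": 0,"ty": 0,"tz": 0.08,"ax": 0,"ay": 0,"az": 0},{"tx": 0,"ty": 0,"tz": 0,"ax": 0,"ay": 0,"az": 0}])

```text
clock: 41.55
eef_pos: [545.9, -114.4, 119.5]
tcp_rot: [3.14, -0.001, -3.056]
contact_force: [-1.2, 0.0, 0.3]
opening: 0.002
grasp_force: 0.0
```

```bash
python3 -c "
from lid import *
lid('s19')"
```

```text
41.55 q [-0.2098, 0.4196, 1.8883, 0.0011, 0.8347, -1.8665] [ 545.9 -114.4  119.5] [ 3.1405e+00 -8.0000e-04 -3.0565e+00] F [-1.2  0.   0.3] op 0.002
lid angles 12045 [ 5.7 10.3 49.7]
```

Request:
step_arm(moves=[{"tx": 0,"ty": 0,"tz": 0.08,"ax": 0,"ay": 0,"az": 0},{"tx": 0,"ty": 0,"tz": 0.08,"ax": 0,"ay": 0,"az": 0},{"tx": 0,"ty": 0,"tz": 0.06,"ax": 0,"ay": 0,"az": 0},{"tx": 0,"ty": 0,"tz": 0.06,"ax": 0,"ay": 0,"az": 0},{"tx": 0,"ty": 0,"tz": 0,"ax": 0,"ay": 0,"az": 0}])

```text
clock: 42.22
eef_pos: [545.8, -114.4, 112.5]
tcp_rot: [3.14, -0.001, -3.056]
contact_force: [0.7, -0.5, -0.5]
opening: 0.001
grasp_force: 0.0
```

Request:
step_arm(moves=[{"tx": 0,"ty": 0,"tz": 0.05,"ax": 0,"ay": 0,"az": 0},{"tx": 0,"ty": 0,"tz": 0.05,"ax": 0,"ay": 0,"az": 0},{"tx": 0,"ty": 0,"tz": 0,"ax": 0,"ay": 0,"az": 0}])

```text
clock: 42.6
eef_pos: [545.9, -114.4, 111.4]
tcp_rot: [3.141, -0.001, -3.056]
contact_force: [-5.9, 1.7, 16.4]
opening: -0.0
grasp_force: 8.0
```

```bash
python3 - <<'E'
from h import *
im,d,c=snap("side","s20");P=cloud(c,d)
m=(im[...,2]-im[...,0]>40)&(P[...,2]>60)&(P[...,1]<-95)&(P[...,1]>-270)&(P[...,0]>440)&(P[...,0]<670)
Q=P[m];k=np.linalg.lstsq(np.c_[Q[:,:2]-[552,-180],np.ones(len(Q))],Q[:,2],rcond=None)[0];res=Q[:,2]-np.c_[Q[:,:2]-[552,-180],np.ones(len(Q))]@k;g=abs(res)<4
k=np.linalg.lstsq(np.c_[Q[g][:,:2]-[552,-180],np.ones(g.sum())],Q[g][:,2],rcond=None)[0];print(k.round(3),g.mean())
E
```

```text
42.6 q [-0.2097, 0.4316, 1.8928, 0.0012, 0.8181, -1.8665] [ 545.9 -114.4  111.4] [ 3.1405e+00 -6.0000e-04 -3.0564e+00] F [-5.9  1.7 16.4] op -0.0
[4.0000e-03 7.0000e-03 8.7634e+01] 0.9178450114543013
```

Request:
step_arm(moves=[{"tx": 0,"ty": 0,"tz": -0.2,"ax": 0,"ay": 0,"az": 0},{"tx": 0,"ty": 0,"tz": -1,"ax": 0,"ay": 0,"az": 0},{"tx": 0,"ty": 0,"tz": -1,"ax": 0,"ay": 0,"az": 0},{"tx": 0,"ty": 0,"tz": -1,"ax": 0,"ay": 0,"az": 0},{"tx": 0,"ty": 0,"tz": -1,"ax": 0,"ay": 0,"az": 0}])

```text
clock: 43.28
eef_pos: [545.9, -114.5, 215.9]
tcp_rot: [3.14, -0.001, -3.056]
contact_force: [0.2, 0.4, 0.7]
opening: 0.0
grasp_force: 0.0
```

Request:
step_arm(moves=[{"tx": 0,"ty": 0,"tz": -1,"ax": 0,"ay": 0,"az": 0},{"tx": 0,"ty": 0,"tz": -1,"ax": 0,"ay": 0,"az": 0},{"tx": 0,"ty": 0,"tz": 0,"ax": 0,"ay": 0,"az": 0},{"tx": 0,"ty": 0,"tz": 0,"ax": 0,"ay": 0,"az": 0}])

```text
clock: 43.78
eef_pos: [545.6, -114.5, 264.4]
tcp_rot: [3.14, -0.002, -3.057]
contact_force: [-0.3, 0.2, -0.4]
opening: -0.0
grasp_force: 0.0
```

```bash
python3 - <<'E'
from cup import *
im,d,c=snap("side","s21");P=cloud(c,d);find_cup(im,d,c)
m=(im[...,2]-im[...,0]>40)&(P[...,2]>60)&(P[...,1]<-95)&(P[...,1]>-270)&(P[...,0]>440)&(P[...,0]<670)
Q=P[m];g=abs(Q[:,2]-87.5)<6
k=np.linalg.lstsq(np.c_[Q[g][:,:2]-[552,-180],np.ones(g.sum())],Q[g][:,2],rcond=None)[0];print(k.round(3),g.mean())
E
```

```text
43.775 q [-0.21, 0.2414, 1.7696, 0.0009, 1.1325, -1.8663] [ 545.6 -114.5  264.4] [ 3.1403e+00 -1.5000e-03 -3.0565e+00] F [-0.3  0.2 -0.4] op -0.0
cup 418 [546.   42.1] 9.89266033007489 handle 144 [623.7  30.2  43.9] -8.722647211581162
[1.0000e-03 3.0000e-03 8.7498e+01] 0.9634631788456071
```

View pics/s21.png

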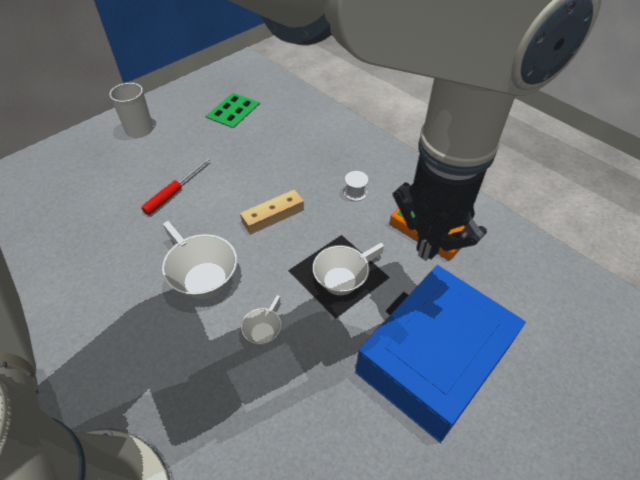

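The side view shows the lid fully shut and flat at (440,345), the cup upright on the mat at (340,270), and the gripper clear of everything. I'll hand the job in.

```bash
python3 -c "
from rig import workorder
print(workorder.sign_off())"
```

```text
the job is handed in; nothing more can be done
None
```

I handed the job in at about 44 s of the 210 s: both plugs are home in the socket block, all four terminal blocks are in the wide compartment, the empty cup stands upright on the mat, and the lid was lowered gently and is fully shut.

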